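# Make up a pickling crock: weight in, lid on

### The arm

A 6-joint arm with a two-finger parallel gripper is mounted at the origin on the work surface. World frame = base frame: x ahead of the robot, y to its left, z up, the work surface at z = 0. Lengths are in m, angles in rad, forces in N, time in s.
With the tool pointing down it reaches from about 0.425 to 1.125 m from the base axis. Payload 14.9 kg.
Tool frame: the origin (TCP) lies midway between the tips of the shut fingers; the grasp point (between the pads) lies grip_point_offset behind it (grip_point_offset is the distance from the TCP to the grasp point, in m); z points along the fingers, y is the direction in which the jaws open and shut (so a half turn about z gives the same grasp; the last joint's range is limited). The gripper opens to 91 mm and grips with 3 to 60 N. Pads are 32 mm wide; open, the fingers measure 118 mm over their backs; the gripper's body (76 mm by 178 mm) begins 60 mm behind the grasp point.
Start: joints at [-1.29, 0.379, 1.734, -0, 1.028, -0.033], TCP at [0.216, -0.666, 0.186] pointing down, gripper open.
Joint ranges: [-2.77, 2.77], [-0.74, 2.19], [0, 2.66], [-1.06, 4.2], [0.31, 2.87], [-3.08, 3.08]. Speed limits (rad/s): [1.89, 1.89, 2.39, 3.14, 3.14, 3.14].

### API

Orientations are given as [roll, pitch, yaw] about the fixed x, y, z axes, in that order (R = Rz(yaw) Ry(pitch) Rx(roll)).
In Python, from rig import state, capture, hand_in, grip_point_offset gives the robot as it stands. The module is installed in compiled form; this text tells all that it offers.
- The arm moves only by the tool apply_moves, never from a script. Its argument "increments" is a list of rows, each a list of 7 numbers: the turn, a rotation vector about the tool's x, y, z in rad, then the shift along the tool's x, y, z in mm, then the finger opening in mm, from 0 to 91.2. A call has 1 to 8 rows; each row shifts and turns the commanded pose from where the row before left it, along the tool's axes as they then stand; what a row does not reach is not made up. A row lasts 1/10 s, in which the tool goes at most 50 mm and 8.59 degrees, less where a joint would pass 70% of its speed; a pose out of reach is approached as far as the arm can. A call with a gripper value outside its range is refused whole. The fingers move at their own pace and stop on an object; "squeeze" is the grip in N (left out, the last holds). Time passes only in rows, so rows that do not move let the fingers close. It gives the time, the measured TCP pose, the force and the opening at its end, in the units of the state.
- state(): the state, without advancing time (a new reading comes with each control period).
- capture(name): name is "scene" or "top" or "wrist"; returns a dict with "color" (384x512x3 uint8, red, green, blue), "range_z" (384x512 float32, m along the optical axis (not along the pixel's ray), 0 where there is no reading), "fx", "fy", "cx", "cy" (pixels), "R" (3x3) and "t" (3): a world point X has camera coordinates R X + t; the wrist camera has in their place "hand_eye" (4x4, takes a point from camera to tool coordinates, whose origin is the TCP and whose axes are the flange's). Camera axes: x right, y down, z forward; pixel columns grow to the right and rows downward; lengths in m; the calibration is good to about 2 mm. A picture is of the moment at which its call begins: read the wrist's pose just before it.
- hand_in(): hands the job in, once; it reports no verdict.
The state is a dict: "clock": time; "q": joint angles; "joint_velocities": joint speeds; "tau": joint torques, N m; "eef_pos": TCP position; "eef_rot": TCP orientation; "ft_force": force on the tool from outside, world axes, zero at the start; "ft_torque": the same for the moment, N m; "finger_gap": finger opening in m.
Only numpy, scipy, OpenCV 4.12 (cv2) and the standard library are available. Lean on these libraries where they do the work, as an engineer would, in place of code of your own. Each camera call takes 0.05 s, during which the arm holds its last target.

### The job

Make up the open stoneware pickling crock for packing: lay the round pressing weight flat on the bottom inside it, then take the lid with the round knob off the sloping rack and set it on the crock so that it sits down in the rim, level all round. Fired ware chips, so set both down gently rather than dropping them or pressing hard, leave the crock where it stands, and do not disturb the other things on the table.

Things in the scene. Friction and masses are not known exactly. Their poses are not given: they have to be found in the camera images.
- crock: Open, empty brown stoneware crock, loose, 0.9 kg: straight round pot 136 mm across, 85 mm tall, wall 8 mm, bore about 119 mm, inner floor 10 mm above its underside. Lug handles at its +y and -y sides reach 87 mm from the axis, 44 to 60 mm up. Stands front middle or right: it and the weight swap places from start to start. Origin: centre of its underside; z up its axis.
- crock_rim (a point): Centre of the crock's mouth, level with the top of its rim, 85 mm above its underside. The lid's origin lies here when it is seated, its z upright.
- weight: Pressing weight lying flat on the table, loose, same stoneware, about 0.37 kg (varies): disc 100 mm across, 18 mm thick, with an upright round knob in the middle, 26 mm across (20 mm for the lowest 5 mm), its top 54 mm above the underside. Lies on the crock's floor with about 9 mm to spare all round. Origin: centre of its underside; z up through the knob.
- weight_knob (a point): On the weight's axis, 41 mm above its underside, between the middle and top of the knob: a good height to grip.
- lid: The crock's lid, loose, same stoneware, about 0.42 kg (varies): plate 144 mm across, 7 mm thick at the edge, 11 mm in the middle; below it a boss 112 mm across (106 at its bottom), 10 mm deep, enters the mouth with about 3 mm to spare all round. Leans on the rack, its z tipped 35 degrees towards the rack's front. Origin: centre of the seating face (plate's flat underside); z up through the knob.
- lid_knob (a point): Point to grip in the lid's knob, on the lid's axis 34 mm above the seating face. The knob is round, 32 mm across (26 mm for the lowest 5 mm), and stands from 11 to 45 mm above the seating face.
- rack: Wooden draining rack, fixed, at the left: 330 mm wide (its y), 145 mm deep; slats slope down 35 degrees to its front (its -x, turned to the robot's right), to an 18 mm lip that holds the lids' lower edges; highest wood 130 mm up. Two lids of one size lean on it side by side, centres about 85 mm either side of its middle, in either order. Origin: middle of its footprint, on the table.
- strap_lid: The other lid on the rack, same plate and material as the crock's lid but with an arched strap handle (72 mm long, 39 mm high) instead of a knob; it belongs to another pot and stays on the rack. Origin and axes as the lid's.
- made_up_crock: A finished crock of the same kind with its lid already on, 130 mm tall, at the far right; stays as it is. Origin: centre of its underside.
- vase: Brown bottle vase 112 mm across, 190 mm tall, standing at the far middle; stays as it is. Origin: centre of its underside.
- paddle: Flat wooden beating paddle 255 mm long, 14 mm thick, lying near the robot; stays as it is. Origin: on its underside, on the blade 25 mm from its handle end; blade to +x.
- brush: Wooden glaze brush 190 mm long lying beyond the rack, at the left; stays as it is. Origin: on its underside near its middle; handle to -x.
There are look-alikes about, which are no part of the job. What is shaped like the lid but purple is not meant.

How it is judged:
On the way:
1. the weight lies flat on the crock's floor, let go, with the lid not yet on (z of weight in the frame of crock between 0.006 and 0.014 m and horizontal distance between weight and crock below 0.016 m and angle between the z axis of weight and the z axis of crock, either way round below 0.06 rad and linear speed of weight below 0.02 m/s and contact force between the fingers and weight below 0.1 N and distance between lid and crock_rim above 0.03 m), for 0.2 s.
At the end, for the whole second after the job is handed in: Weight flat on the crock's floor (within 4 mm of its height, 16 mm of the axis, 0.06 rad); lid seated: within 2.5 mm of the rim's height, 7 mm of its centre, 0.03 rad of its plane and 0.05 rad of level; crock upright within 0.05 rad; crock, weight and lid at rest (z of weight in the frame of crock between 0.006 and 0.014 m and horizontal distance between weight and crock below 0.016 m and angle between the z axis of weight and the z axis of crock, either way round below 0.06 rad and z of lid in the frame of crock between 0.0825 and 0.0875 m and horizontal distance between lid and crock_rim below 0.007 m and angle between the z axis of lid and the z axis of crock, either way round below 0.03 rad and angle between each of lid, crock's own z axis and vertical below 0.05 rad and linear speed of each of lid, weight, crock below 0.02 m/s); the robot touches nothing.
It fails at once if the lid was dropped onto the crock (faster than 0.35 m/s within 20 mm above its seat) (z of lid in the frame of crock below 0.105 m and horizontal distance between lid and crock_rim below 0.03 m and linear speed of lid above 0.35 m/s).
It fails at once if the weight was dropped into the crock (faster than 0.35 m/s within 20 mm above its floor) (z of weight in the frame of crock below 0.03 m and horizontal distance between weight and crock below 0.03 m and linear speed of weight above 0.35 m/s).
It fails at once if the lid or the weight was pressed hard against the crock (more than 60 N) (contact force between any of lid, weight and crock above 60 N).
It fails at once if the crock was shoved more than 30 mm (distance of crock from where it was at the start of the episode above 0.03 m).
It fails at once if another thing on the table was disturbed (moved more than 25 mm) (distance of any of strap_lid, made_up_crock, vase, paddle, brush from where it was at the start of the episode above 0.025 m).
It also fails if it takes over 72 s, if anything falls off the work surface, if the arm or the gripper's body presses on something with over 40 N, if the wrist force passes 120 N, or if a joint passes its speed limit or range.

## Working session

There is one attempt and no reset: what is moved stays moved. The work goes in short steps, Python scripts to look and compute and a tool call to move; the robot and the scene stay as the last step left them, time stands still between calls to the robot, and variables do not carry over. Pictures are saved under pics/ and viewed, and the job is handed in when it is done.

Besides the shell and the picture viewer there is one more tool, called after "Emit:" as name(argument=value, ...), one argument or row to a line, values as JSON. apply_moves: Moves the arm, as the interface text tells. Its arguments: {"type":"object","properties":{"increments":{"type":"array"},"squeeze":{"type":"number"}},"required":["increments"]}

```bash
mkdir -p pics; ls; python3 - <<'E'
from rig import state,capture,hand_in,grip_point_offset
import cv2,numpy as np
print(grip_point_offset)
s=state();print(s)
for n in("scene","top"):
    c=capture(n);np.savez(f"pics/{n}0.npz",**c)
    cv2.imwrite(f"pics/{n}0.png",c["color"][...,::-1]);print(n,c["fx"],c["fy"],c["cx"],c["cy"],c["R"],c["t"])
E
```

```text
pics
0.0188
{'clock': 0.0, 'q': array([-1.29031913e+00,  3.79415833e-01,  1.73476916e+00, -1.04032186e-05,
        1.02847660e+00, -3.33280173e-02]), 'joint_velocities': array([-5.24912943e-04, -3.76414659e-04, -1.22216780e-03, -1.65256283e-04,
       -1.92787453e-05, -5.84683507e-04]), 'tau': array([-1.07898286e-03, -7.63730764e+01, -4.34375596e+01,  6.49807742e-02,
        4.24760627e-02, -8.82775043e-05]), 'eef_pos': array([ 0.21593459, -0.66542553,  0.18538894]), 'eef_rot': array([-3.14052401e+00, -2.67192012e-05,  3.13810576e-01]), 'ft_force': array([ 1.16911533, -0.2581607 , -0.69959916]), 'ft_torque': array([-0.00401657, -0.06609222,  0.05426122]), 'finger_gap': 0.09115529519345603}
scene 377.0664832471588 377.0664832471588 258.4926302780817 196.8272643873982 [[ 0.32942109  0.94416924  0.00511843]
 [ 0.77154913 -0.26606121 -0.57786103]
 [-0.54423679  0.19430873 -0.81611913]] [-0.22760886 -0.33532091  1.6197853 ]
top 423.9530626453339 423.9530626453339 261.0625236923229 189.55271456641933 [[ 0.00256199 -0.99994695 -0.00997626]
 [-0.99850861 -0.002014   -0.05455729]
 [ 0.0545343   0.01010116 -0.9984608 ]] [0.04879509 0.52139063 1.28935002]
```

View pics/scene0.png

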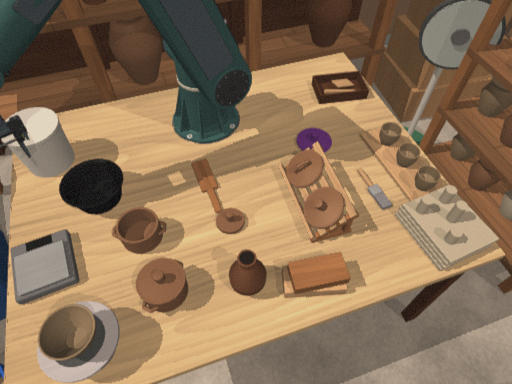

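View pics/top0.png

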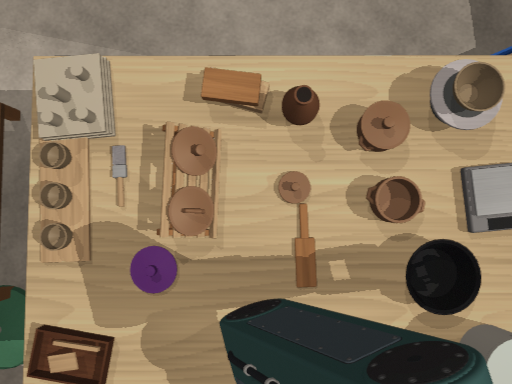

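Top view: the lid with the round knob is at (194,150). It could be confused with the strap lid (190,210), the purple lid (153,270) and the made-up crock's lid (385,125). The open crock is at (397,199); the black bowl (443,276) and the bowl on the plate (478,88) are not it. The weight is at (294,187), with the paddle handle just below it. Next I'll check crops and measure.

```bash
cat > h.py <<'E'
import numpy as np,cv2
def cloud(c):
    z=c["range_z"];v,u=np.mgrid[:z.shape[0],:z.shape[1]]
    P=np.stack([(u-c["cx"])/c["fx"]*z,(v-c["cy"])/c["fy"]*z,z],-1)
    return (P-c["t"])@c["R"]
def circ(p):
    A=np.c_[2*p[:,:2],np.ones(len(p))];s=np.linalg.lstsq(A,(p[:,:2]**2).sum(1),rcond=None)[0]
    return s[0],s[1],np.sqrt(s[2]+s[0]**2+s[1]**2)
def circ_rob(p,tol=.004,R=None):
    m=np.ones(len(p),bool)
    for i in range(8):
        c=circ(p[m]);d=abs(np.hypot(p[:,0]-c[0],p[:,1]-c[1])-c[2]);m=d<max(tol,np.median(d[m])*2)
    return c,m.sum()
E
python3 - <<'E'
import numpy as np,cv2
from h import *
for n in("top","scene"):
    c=dict(np.load(f"pics/{n}0.npz"));W=cloud(c);ok=c["range_z"]>0
    def box(u0,u1,v0,v1):
        return W[v0:v1,u0:u1][ok[v0:v1,u0:u1]]
    b={"top":dict(crock=(365,430,172,226),weight=(274,315,168,207),lid=(168,220,124,178),strap=(165,218,184,238),made=(352,415,98,155)),
       "scene":dict(crock=(108,170,203,256),weight=(212,250,200,238),lid=(298,350,182,230),strap=(280,328,148,188),made=(132,192,255,315))}[n]
    for k,v in b.items():
        p=box(*v); print(n,k,len(p),"zmax",p[:,2].max().round(4), "table", np.median(p[p[:,2]<.012][:,2]) if (p[:,2]<.012).any() else None)
        if k=="crock":
            q=p[(p[:,2]>.078)&(p[:,2]<.095)];print(q[:,:2].min(0),q[:,:2].max(0),q.mean(0))
            for lo in (0,):
                print("rim",circ_rob(q,.006))
            f=p[(p[:,2]<.03)&(p[:,2]>.004)];print("floor",np.median(f,0))
        if k=="weight":
            q=p[(p[:,2]>.045)];print("knob",len(q),q.mean(0),(q.min(0)+q.max(0))/2)
            q=p[(p[:,2]>.013)&(p[:,2]<.023)];print("disc",len(q),q.mean(0),(q.min(0)+q.max(0))/2,np.ptp(q,0))
        if k in("lid","strap"):
            th=np.deg2rad(35)
            # ransac plane
            q=p[p[:,2]>.03];rng=np.random.default_rng(0);best=0
            for i in range(800):
                a=q[rng.choice(len(q),3,False)];nn=np.cross(a[1]-a[0],a[2]-a[0]);
                if np.linalg.norm(nn)<1e-6: continue
                nn/=np.linalg.norm(nn);nn*=np.sign(nn[2]);m=abs((q-a[0])@nn)<.002
                if m.sum()>best:best=m.sum();bm=m
            pl=q[bm];cen=pl.mean(0);nn=np.linalg.svd(pl-cen)[2][2];nn*=np.sign(nn[2])
            d=(q-cen)@nn;kn=q[(d>.015)]
            print("plane n",nn,"tilt",np.degrees(np.arccos(nn[2])),"cen",cen,best,len(q),"knob maxd",d.max(),len(kn))
            top=q[(d>.028)];print(" knobtop",len(top),top.mean(0),"mid",cen+nn*0)
E
python3 - <<'E'
import cv2,numpy as np
a=cv2.imread('pics/top0.png');
b=cv2.imread('pics/scene0.png')
f=lambda i,u,v,r:cv2.resize(i[v-r:v+r,u-r:u+r],(390,290) if 0 else (380,380),interpolation=cv2.INTER_CUBIC)
cv2.imwrite('pics/crop0.png',np.hstack([f(a,192,180,60),f(b,315,190,55)]))
E
```

```text
top crock 3492 zmax 0.0916 table 0.0020858790324650347
[ 0.42438304 -0.41784207] [ 0.5579088  -0.28144106] [ 0.4896724  -0.35060306  0.08463883]
rim ((np.float64(0.4906735404764466), np.float64(-0.3486796627869123), np.float64(0.06369727887760362)), np.int64(437))
floor [ 0.49313625 -0.36056026  0.01025235]
top weight 1588 zmax 0.0601 table 0.0003000437204736722
knob 58 [ 0.52937748 -0.05265693  0.05298642] [ 0.530172   -0.05184348  0.05400857]
disc 711 [ 0.52904583 -0.0530052   0.01797831] [ 0.52477095 -0.05274164  0.01804959] [0.10754177 0.09549821 0.00988126]
top lid 2795 zmax 0.1396 table -3.771598150087697e-05
plane n [-0.01551947 -0.56946232  0.82187092] tilt 34.727478730775026 cen [0.62850633 0.23836167 0.09495167] 1013 2589 knob maxd 0.04154512992775869 119
 knobtop 96 [0.62877561 0.22169631 0.12652965] mid [0.62850633 0.23836167 0.09495167]
top strap 2848 zmax 0.1381 table 0.0005379587073401791
plane n [-0.0220145  -0.57365896  0.81879836] tilt 35.035314435640295 cen [0.45574075 0.24326281 0.0936933 ] 1070 2724 knob maxd 0.0345512184742197 82
 knobtop 40 [0.45576248 0.232435
[... 621 characters left out ...]
 -0.05005671  0.01806644] [0.1487424  0.09743976 0.00986692]
scene lid 2480 zmax 0.1401 table 0.000985860439418446
plane n [-0.03906634 -0.56390134  0.82491763] tilt 34.41985870822431 cen [0.62636012 0.2405386  0.09553026] 758 2102 knob maxd 0.041932736316087946 94
 knobtop 73 [0.63242184 0.22339744 0.12708497] mid [0.62636012 0.2405386  0.09553026]
scene strap 1913 zmax 0.1387 table 0.0009296834878917246
plane n [-0.02183924 -0.57011251  0.8212763 ] tilt 34.78723842040527 cen [0.46186852 0.24966653 0.09727797] 620 1463 knob maxd 0.03482142898650453 63
 knobtop 19 [0.45780584 0.23461009 0.12335414] mid [0.46186852 0.24966653 0.09727797]
scene made 3586 zmax 0.1362 table 0.0011488307878284522
```

View pics/crop0.png

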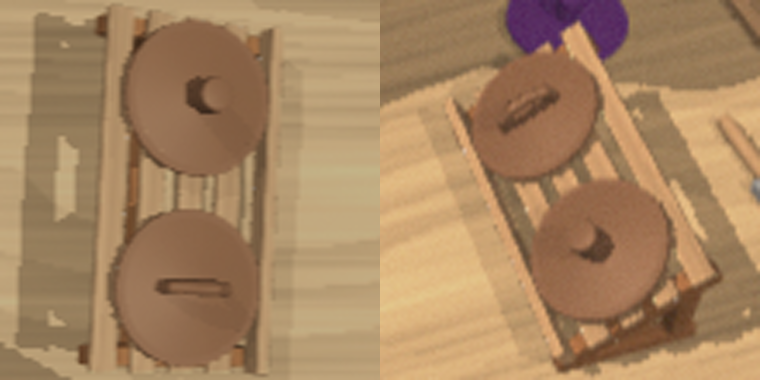

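The crop confirms it: the left panel shows the round knob on the upper lid (205,95) and the strap handle on the lower one (195,287). Both cameras agree on positions to about 3 mm. I'll go above the weight and refine with the wrist camera.

```bash
cat >> h.py <<'E'
from scipy.spatial.transform import Rotation as Ro
from rig import state,capture,hand_in,grip_point_offset
def pose():
    s=state();return np.array(s["eef_pos"]),Ro.from_euler("xyz",s["eef_rot"]).as_matrix()
def delta(p=None,R=None):
    p0,R0=pose()
    if p is not None: print("shift mm",np.round(R0.T@(np.array(p)-p0)*1000,1))
    if R is not None: print("rotvec",np.round(Ro.from_matrix(R0.T@R).as_rotvec(),4))
def wrist():
    p,R=pose();c=capture("wrist");H=np.array(c["hand_eye"])
    z=c["range_z"];v,u=np.mgrid[:z.shape[0],:z.shape[1]]
    P=np.stack([(u-c["cx"])/c["fx"]*z,(v-c["cy"])/c["fy"]*z,z],-1)
    W=(P@H[:3,:3].T+H[:3,3])@R.T+p
    return c,W,z>0
E
python3 - <<'E'
from h import *
c,W,ok=wrist();print(c["hand_eye"],c["fx"]);delta([.531,-.051,.20])
E
```

```text
[[ 5.43267014e-04 -9.55442065e-01 -2.95178194e-01  8.39297757e-02]
 [ 9.99999700e-01  3.56334675e-04  6.87075529e-04 -3.34516062e-04]
 [-5.51278637e-04 -2.95178479e-01  9.55441972e-01 -1.99300509e-01]
 [ 0.00000000e+00  0.00000000e+00  0.00000000e+00  1.00000000e+00]] 293.3169820408579
shift mm [ 489.3 -487.3  -14. ]
```

Emit:
apply_moves(
  increments=[
    [0, 0, 0, 20, -20, -25, 91],
    [0, 0, 0, 32, -32, -25, 91],
    [0, 0, 0, 32, -32, -20, 91],
    [0, 0, 0, 32, -32, 0, 91],
    [0, 0, 0, 32, -32, 0, 91],
    [0, 0, 0, 32, -32, 0, 91],
    [0, 0, 0, 32, -32, 0, 91],
    [0, 0, 0, 32, -32, 0, 91],
  ],
)

```text
clock: 0.95
eef_pos: [0.3725, -0.358, 0.2552]
eef_rot: [-3.142, -0.0, 0.314]
ft_force: [1.1, -0.5, 0.6]
finger_gap: 0.0912
```

Emit:
apply_moves(
  increments=[
    [0, 0, 0, 32, -32, 0, 91],
    [0, 0, 0, 32, -32, 0, 91],
    [0, 0, 0, 32, -32, 0, 91],
    [0, 0, 0, 32, -32, 0, 91],
    [0, 0, 0, 32, -32, 0, 91],
    [0, 0, 0, 30, -30, 0, 91],
    [0, 0, 0, 15, -15, 0, 91],
    [0, 0, 0, 0, 0, 0, 91],
  ],
)

```text
clock: 1.75
eef_pos: [0.5046, -0.0994, 0.2551]
eef_rot: [-3.141, 0.0, 0.317]
ft_force: [-0.7, -0.7, 0.1]
finger_gap: 0.0913
```

```bash
python3 - <<'E'
from h import *
s=state();print(s["clock"],s["eef_pos"],s["eef_rot"],s["q"])
c,W,ok=wrist();cv2.imwrite("pics/w1.png",c["color"][...,::-1])
p=W[ok];q=p[(np.hypot(p[:,0]-.531,p[:,1]+.051)<.07)]
print(np.median(q[q[:,2]<.008],0))
k=q[(q[:,2]>.045)&(q[:,2]<.06)];print("knob",len(k),k.mean(0),np.median(k,0),np.ptp(k,0),circ_rob(k))
d=q[(q[:,2]>.012)&(q[:,2]<.023)];print("disc",(d.min(0)+d.max(0))/2,np.ptp(d,0))
k2=q[(q[:,2]>.025)&(q[:,2]<.045)]; print(len(k2),circ_rob(k2,.002)) if len(k2)>20 else 0
delta([.531,-.051,.20])
E
```

```text
1.75 [ 0.50460644 -0.09935113  0.25506828] [-3.14126964e+00  3.34241397e-05  3.16622286e-01] [-2.39870337e-01 -3.17778854e-03  2.05702983e+00  2.89747657e-04
  1.08793963e+00  1.01416915e+00]
[ 0.54929712 -0.05027379  0.00063712]
knob 286 [ 0.53036636 -0.04999469  0.05393399] [ 0.53033654 -0.04996811  0.05426744] [0.02491803 0.02512244 0.01180323] ((np.float64(0.5301526029993342), np.float64(-0.049945945180032175), np.float64(0.009987115459224013)), np.int64(222))
disc [ 0.52119866 -0.04982436  0.01740111] [0.11605346 0.09843486 0.01045628]
23 ((np.float64(0.529473658583345), np.float64(-0.049762092007012704), np.float64(0.012795599467192467)), np.int64(23))
shift mm [ 41.  -38.6  55. ]
```

View pics/w1.png

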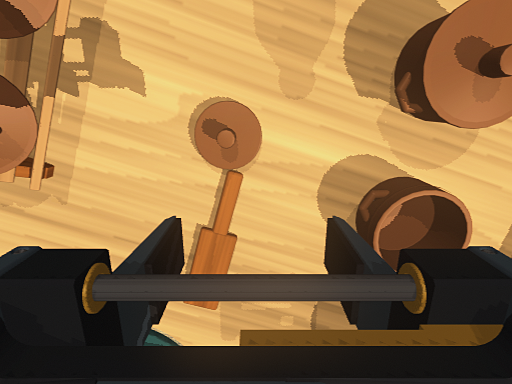

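The wrist image shows the weight's knob at (226,138), with the paddle handle below it and the crock at (415,225). Knob axis: (0.530,-0.050).

```bash
python3 - <<'E'
from h import *
delta([.5303,-.05,.10]);delta([.5303,-.05,.023])
E
```

```text
shift mm [ 40.7 -39.8 155. ]
shift mm [ 40.8 -39.8 232. ]
```

Emit:
apply_moves(
  increments=[
    [0, 0, 0, 15, -15, 20, 91],
    [0, 0, 0, 15, -15, 35, 91],
    [0, 0, 0, 10.8, -9.8, 35, 91],
    [0, 0, 0, 0, 0, 35, 91],
    [0, 0, 0, 0, 0, 25, 91],
    [0, 0, 0, 0, 0, 5, 91],
    [0, 0, 0, 0, 0, 0, 91],
    [0, 0, 0, 0, 0, 0, 91],
  ],
)

```text
clock: 2.6
eef_pos: [0.5311, -0.0516, 0.1015]
eef_rot: [3.141, -0.001, 0.313]
ft_force: [0.1, 0.3, 0.5]
finger_gap: 0.0911
```

```bash
python3 - <<'E'
from h import *
c,W,ok=wrist();cv2.imwrite("pics/w2.png",c["color"][...,::-1])
p=W[ok];q=p[(np.hypot(p[:,0]-.531,p[:,1]+.051)<.07)]
k=q[(q[:,2]>.05)&(q[:,2]<.06)];print("knob",len(k),k.mean(0),np.median(k,0),np.ptp(k,0))
d=q[(q[:,2]>.012)&(q[:,2]<.023)];print("disc",(d.min(0)+d.max(0))/2,np.ptp(d,0))
delta([.5303,-.05,.023])
E
```

```text
knob 599 [ 0.53104633 -0.04936875  0.05422456] [ 0.53114212 -0.04929038  0.05440545] [0.02432352 0.02519147 0.00671584]
disc [ 0.52125325 -0.04961298  0.01659515] [0.11668872 0.09881287 0.00916499]
shift mm [-0.6 -1.8 78.7]
```

View pics/w2.png

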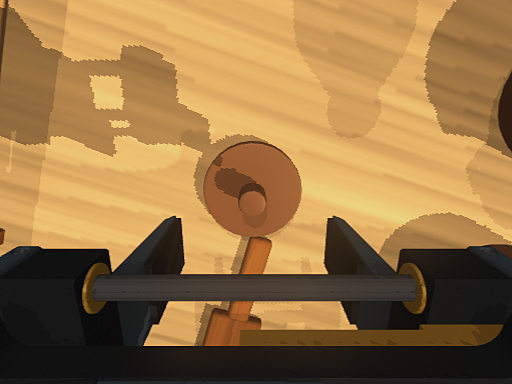

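The knob at (252,205) is centred between the jaws. Going down.

Emit:
apply_moves(
  increments=[
    [0, 0, 0, 0, -1, 25, 91],
    [0, 0, 0, 0, -1, 30, 91],
    [0, 0, 0, 0, 0, 18, 91],
    [0, 0, 0, 0, 0, 5, 91],
    [0, 0, 0, 0, 0, 0, 91],
    [0, 0, 0, 0, 0, 0, 91],
  ],
)

```text
clock: 3.25
eef_pos: [0.5308, -0.0493, 0.0236]
eef_rot: [3.141, -0.002, 0.314]
ft_force: [0.5, 0.7, -0.3]
finger_gap: 0.0909
```

Emit:
apply_moves(
  increments=[
    [0, 0, 0, 0, 0, 0, 40],
    [0, 0, 0, 0, 0, 0, 30],
    [0, 0, 0, 0, 0, 0, 20],
    [0, 0, 0, 0, 0, 0, 20],
    [0, 0, 0, 0, 0, 0, 20],
    [0, 0, 0, 0, 0, 0, 20],
    [0, 0, 0, 0, 0, 0, 20],
    [0, 0, 0, 0, 0, 0, 20],
  ],
  squeeze=30,
)

```text
clock: 4.05
eef_pos: [0.5298, -0.0491, 0.0222]
eef_rot: [-3.142, 0.0, 0.314]
ft_force: [-0.0, 0.2, 0.4]
finger_gap: 0.0299
```

Emit:
apply_moves(
  increments=[
    [0, 0, 0, 0, 0, 0, 20],
    [0, 0, 0, 0, 0, 0, 20],
    [0, 0, 0, 0, 0, 0, 20],
    [0, 0, 0, 0, 0, 0, 20],
  ],
  squeeze=30,
)

```text
clock: 4.45
eef_pos: [0.5298, -0.0491, 0.0222]
eef_rot: [3.142, -0.0, 0.314]
ft_force: [0.4, 0.1, -0.9]
finger_gap: 0.0239
```

Emit:
apply_moves(
  increments=[
    [0, 0, 0, 0, 0, -10, 20],
    [0, 0, 0, 0, 0, -20, 20],
    [0, 0, 0, 0, 0, -35, 20],
    [0, 0, 0, 0, 0, -35, 20],
    [0, 0, 0, 0, 0, -35, 20],
    [0, 0, 0, 0, 0, -35, 20],
    [0, 0, 0, 0, 0, -10, 20],
    [0, 0, 0, 0, 0, 0, 20],
  ],
)

```text
clock: 5.25
eef_pos: [0.5303, -0.0492, 0.2034]
eef_rot: [3.141, -0.002, 0.314]
ft_force: [-0.9, 0.1, -4.4]
finger_gap: 0.0236
```

```bash
python3 - <<'E'
from h import *
s=state();print(s["ft_force"],s["finger_gap"])
delta([.492,-.347,.24])
c,W,ok=wrist();cv2.imwrite("pics/w3.png",c["color"][...,::-1])
E
```

```text
[-0.86775376  0.0520765  -4.3508203 ] 0.023624355151819175
shift mm [-128.3  271.5  -36.6]
```

View pics/w3.png

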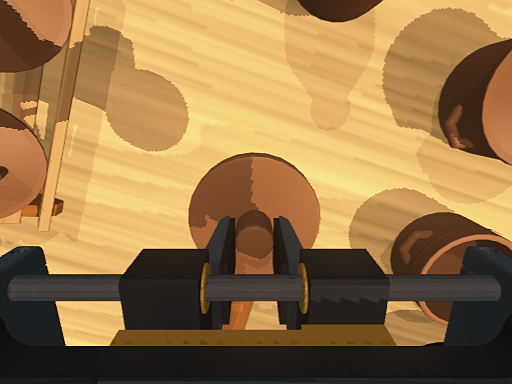

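The weight is held: about −4.4 N on the wrist, and the disc hangs at (255,215). I'll move to a spot short of the crock to measure its rim with the wrist camera.

Emit:
apply_moves(
  increments=[
    [0, 0, 0, -14, 15, -4, 20],
    [0, 0, 0, -28, 32, 0, 20],
    [0, 0, 0, -28, 32, 0, 20],
    [0, 0, 0, -28, 32, 0, 20],
    [0, 0, 0, -28, 32, 0, 20],
    [0, 0, 0, -28, 32, 0, 20],
    [0, 0, 0, -28, 32, 0, 20],
    [0, 0, 0, -28, 32, 0, 20],
  ],
)

```text
clock: 6.1
eef_pos: [0.4019, -0.3419, 0.2038]
eef_rot: [-3.139, 0.002, 0.314]
ft_force: [1.3, 0.3, -2.2]
finger_gap: 0.0238
```

Emit:
apply_moves(
  increments=[
    [0, 0, 0, -20, 18, 0, 20],
    [0, 0, 0, -10, 12, 0, 20],
    [0, 0, 0, 0, 0, 0, 20],
    [0, 0, 0, 0, 0, 0, 20],
  ],
)

```text
clock: 6.5
eef_pos: [0.3844, -0.3782, 0.2051]
eef_rot: [-3.14, 0.001, 0.314]
ft_force: [0.2, 1.0, -3.3]
finger_gap: 0.0235
```

```bash
python3 - <<'E'
from h import *
s=state();print(s["eef_pos"],s["ft_force"],s["finger_gap"])
c,W,ok=wrist();cv2.imwrite("pics/w4.png",c["color"][...,::-1])
p=W[ok];q=p[(np.hypot(p[:,0]-.492,p[:,1]+.347)<.08)&(p[:,2]>.078)&(p[:,2]<.092)]
print(len(q),q.mean(0),circ_rob(q,.005))
c0=circ_rob(q,.005)[0]
a=np.degrees(np.arctan2(q[:,1]-c0[1],q[:,0]-c0[0]));print(np.histogram(a,12,(-180,180))[0])
delta([c0[0],c0[1],.2])
E
```

```text
[ 0.38442932 -0.37817759  0.20507014] [ 0.1881754   0.9796712  -3.26054738] 0.023521377409367977
3792 [ 0.49742767 -0.34503548  0.08487769] ((np.float64(0.4902614224328045), np.float64(-0.34703481154980664), np.float64(0.06310096416582807)), np.int64(3788))
[246 255 276 311 349 382 397 381 348 314 281 252]
shift mm [110.    3.2   5.3]
```

View pics/w4.png

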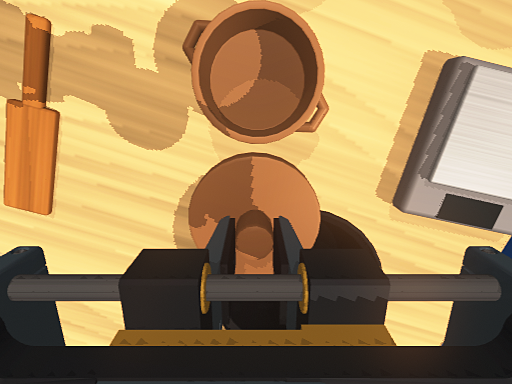

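The wrist image shows the whole rim, centred near (258,72). The fit gives (0.4903,-0.3470), r 63 mm, z 0.085, which matches the given size. Moving over it.

Emit:
apply_moves(
  increments=[
    [0, 0, 0, 15, 1, 0, 20],
    [0, 0, 0, 25, 1, 0, 20],
    [0, 0, 0, 30, 1, 0, 20],
    [0, 0, 0, 25, 0, 0, 20],
    [0, 0, 0, 15, 0, 0, 20],
    [0, 0, 0, 0, 0, 0, 20],
    [0, 0, 0, 0, 0, 0, 20],
  ],
)

```text
clock: 7.25
eef_pos: [0.4901, -0.3474, 0.2059]
eef_rot: [-3.141, 0.001, 0.315]
ft_force: [0.2, 0.4, -3.5]
finger_gap: 0.0237
```

```bash
python3 - <<'E'
from h import *
s=state();print(s["eef_pos"],s["ft_force"],s["finger_gap"])
c,W,ok=wrist();cv2.imwrite("pics/w5.png",c["color"][...,::-1])
p,R=pose();T=(W-p)@R  # tool coords
d=T[ok];m=(np.hypot(d[:,0],d[:,1])<.055)&(d[:,2]>-.0)&(d[:,2]<.015)&(d[:,0]>.02)
q=d[m];A=np.c_[q[:,:2],np.ones(len(q))];print(len(q),np.linalg.lstsq(A,q[:,2],rcond=None)[0])
e=q[np.hypot(q[:,0],q[:,1])>.0];
# far edge of disc
for yy in (-.03,-.015,0,.015,.03):
    t=q[abs(q[:,1]-yy)<.002];print(yy,t[:,0].max(),(np.sqrt(.05**2-yy**2)))
delta([.4903,-.347,.033])
E
```

```text
[ 0.49005535 -0.3473882   0.20592648] [ 0.15009982  0.44091156 -3.45918385] 0.023690817437599127
3915 [ 0.06816315 -0.00199681  0.00196172]
-0.03 0.04130791389947466 0.04000000000000001
-0.015 0.04841652773993763 0.04769696007084729
0 0.05006118620837678 0.05
0.015 0.047967997960419735 0.04769696007084729
0.03 0.04063848085995975 0.04000000000000001
shift mm [  0.9  -0.4 173. ]
```

View pics/w5.png

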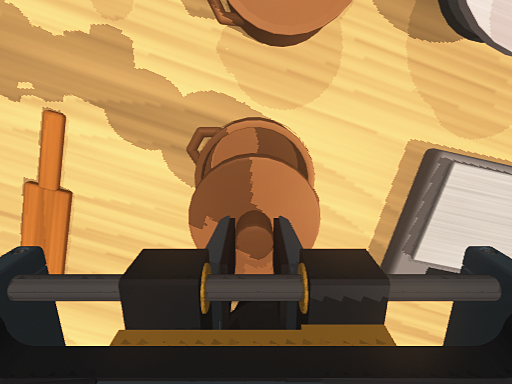

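The disc is in line with the mouth, the edge radii agree to 1 mm, and it tilts about 0.07 rad at most. Lowering.

Emit:
apply_moves(
  increments=[
    [0, 0, 0, 0, 0, 15, 20],
    [0, 0, 0, 0, 0, 30, 20],
    [0, 0, 0, 0, 0, 30, 20],
    [0, 0, 0, 0, 0, 25, 20],
    [0, 0, 0, 0, 0, 20, 20],
    [0, 0, 0, 0, 0, 20, 20],
    [0, 0, 0, 0, 0, 15, 20],
    [0, 0, 0, 0, 0, 8, 20],
  ],
)

```text
clock: 8.1
eef_pos: [0.489, -0.3477, 0.0414]
eef_rot: [-3.14, 0.001, 0.313]
ft_force: [-0.2, 0.5, -3.3]
finger_gap: 0.0241
```

Emit:
apply_moves(
  increments=[
    [0, 0, 0, 0, 0, 2, 20],
    [0, 0, 0, 0, 0, 1, 20],
    [0, 0, 0, 0, 0, 1, 20],
    [0, 0, 0, 0, 0, 1, 20],
    [0, 0, 0, 0, 0, 1, 20],
    [0, 0, 0, 0, 0, 0, 20],
  ],
)

```text
clock: 8.7
eef_pos: [0.4901, -0.348, 0.0373]
eef_rot: [3.141, -0.0, 0.314]
ft_force: [-0.2, -0.2, -2.7]
finger_gap: 0.024
```

Emit:
apply_moves(
  increments=[
    [0, 0, 0, 0, 0, 1, 20],
    [0, 0, 0, 0, 0, 1, 20],
    [0, 0, 0, 0, 0, 0, 20],
  ],
)

```text
clock: 9.0
eef_pos: [0.49, -0.3479, 0.0351]
eef_rot: [-3.141, 0.0, 0.314]
ft_force: [0.2, 0.3, -3.4]
finger_gap: 0.0239
```

Emit:
apply_moves(
  increments=[
    [0, 0, 0, 0, 0, 1, 20],
    [0, 0, 0, 0, 0, 1, 20],
    [0, 0, 0, 0, 0, 0, 20],
  ],
)

```text
clock: 9.3
eef_pos: [0.49, -0.3479, 0.033]
eef_rot: [-3.141, 0.0, 0.314]
ft_force: [-0.8, 0.3, -3.5]
finger_gap: 0.0239
```

Emit:
apply_moves(
  increments=[
    [0, 0, 0, 0, 0, 0.5, 20],
    [0, 0, 0, 0, 0, 0.5, 20],
    [0, 0, 0, 0, 0, 0, 20],
    [0, 0, 0, 0, 0, 0, 20],
  ],
)

```text
clock: 9.7
eef_pos: [0.4901, -0.348, 0.0323]
eef_rot: [3.141, -0.0, 0.314]
ft_force: [-0.6, -0.9, -2.0]
finger_gap: 0.0237
```

Emit:
apply_moves(
  increments=[
    [0, 0, 0, 0, 0, 0.5, 20],
    [0, 0, 0, 0, 0, 0, 20],
    [0, 0, 0, 0, 0, 0, 20],
  ],
)

```text
clock: 10.0
eef_pos: [0.4902, -0.3481, 0.0321]
eef_rot: [3.142, -0.0, 0.314]
ft_force: [-3.0, 1.7, 5.3]
finger_gap: 0.0235
```

The force has gone up (+5 N), so the weight is on the floor. Opening gently.

Emit:
apply_moves(
  increments=[
    [0, 0, 0, 0, 0, -0.3, 28],
    [0, 0, 0, 0, 0, 0, 34],
    [0, 0, 0, 0, 0, 0, 40],
    [0, 0, 0, 0, 0, 0, 45],
    [0, 0, 0, 0, 0, 0, 45],
    [0, 0, 0, 0, 0, 0, 45],
    [0, 0, 0, 0, 0, 0, 45],
  ],
)

```text
clock: 10.7
eef_pos: [0.4901, -0.348, 0.032]
eef_rot: [3.142, -0.0, 0.314]
ft_force: [0.1, 0.0, 0.4]
finger_gap: 0.0447
```

Emit:
apply_moves(
  increments=[
    [0, 0, 0, 0, 0, -10, 45],
    [0, 0, 0, 0, 0, -25, 45],
    [0, 0, 0, 0, 0, -35, 45],
    [0, 0, 0, 0, 0, -35, 45],
    [0, 0, 0, 0, 0, -35, 60],
    [0, 0, 0, 0, 0, -35, 75],
    [0, 0, 0, -25, 0, -20, 85],
    [0, 0, 0, -25, 0, 0, 85],
  ],
)

```text
clock: 11.5
eef_pos: [0.4434, -0.3645, 0.2311]
eef_rot: [3.137, -0.003, 0.315]
ft_force: [-0.2, -0.6, -0.7]
finger_gap: 0.074
```

Emit:
apply_moves(
  increments=[
    [0, 0, 0, -25, 0, -10, 85],
    [0, 0, 0, 0, 0, 0, 85],
    [0, 0, 0, 0, 0, 0, 85],
  ],
)

```text
clock: 11.8
eef_pos: [0.4188, -0.3713, 0.2378]
eef_rot: [3.141, -0.001, 0.313]
ft_force: [1.0, -0.2, -0.5]
finger_gap: 0.0851
```

```bash
cat > crock.py <<'E'
from h import *
import sys
s=state();print(s["clock"],s["eef_pos"],s["ft_force"],s["finger_gap"],s["q"])
c,W,ok=wrist();cv2.imwrite(sys.argv[1],c["color"][...,::-1])
p=W[ok];r=np.hypot(p[:,0]-.4903,p[:,1]+.347)
q=p[(r<.08)&(p[:,2]>.078)&(p[:,2]<.092)]
print("rim",len(q),circ_rob(q,.005))
q=q[(q[:,2]>.082)];print("rim top",len(q),circ_rob(q,.005),q.mean(0))
k=p[(r<.04)&(p[:,2]>.056)&(p[:,2]<.07)];print("knob",len(k),k.mean(0),np.ptp(k,0))
d=p[(r<.05)&(p[:,2]>.018)&(p[:,2]<.04)];A=np.c_[d[:,:2]-[.4903,-.347],np.ones(len(d))]
print("disc",len(d),np.linalg.lstsq(A,d[:,2],rcond=None)[0])
E
python3 crock.py pics/w6.png
```

```text
11.8 [ 0.41876885 -0.3713458   0.23778972] [ 0.95037796 -0.23474949 -0.48503858] 0.0850816962209989 [-7.67151300e-01  9.57744138e-02  1.98696139e+00  1.30407576e-04
  1.05769304e+00  4.90685310e-01]
rim 2757 ((np.float64(0.4905436028169222), np.float64(-0.34698284539428703), np.float64(0.06317399668580809)), np.int64(2757))
rim top 2582 ((np.float64(0.4905213162844405), np.float64(-0.34699900098004777), np.float64(0.06340271794660791)), np.int64(2582)) [ 0.49517918 -0.34554274  0.08534906]
knob 350 [ 0.48972153 -0.34744869  0.06405089] [0.02489363 0.02493872 0.00601369]
disc 4053 [-0.001535   -0.0020328   0.02858495]
```

View pics/w6.png

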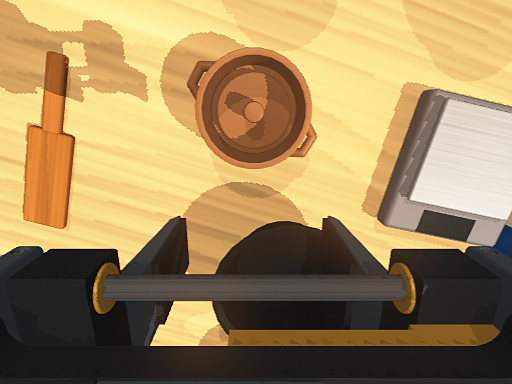

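The weight lies flat in the crock: knob at (252,111), disc slope 0.002 rad, 1 mm off the axis, released. The crock is at (0.4905,-0.3470). Next, the lid.

```bash
cat >> h.py <<'E'
def Rn(n,xd=(1,0,0)):
    n=np.array(n)/np.linalg.norm(n);x=np.array(xd)-n*np.dot(xd,n);x/=np.linalg.norm(x);z=-n
    return np.c_[x,np.cross(z,x),z]
E
python3 - <<'E'
from h import *
delta([.60,.10,.33],Rn([0,0,1]))
E
```

```text
shift mm [ 317.4 -392.3  -92.7]
rotvec [ 0.0004 -0.0005  0.3135]
```

Emit:
apply_moves(
  increments=[
    [0, 0, 0, 10, -13, -20, 91],
    [0, 0, 0, 25, -31, -20, 91],
    [0, 0, 0, 28, -34.5, -20, 91],
    [0, 0, 0, 28, -34.5, -20, 91],
    [0, 0, 0, 28, -34.5, -12, 91],
    [0, 0, 0, 28, -34.5, 0, 91],
    [0, 0, 0, 28, -34.5, 0, 91],
    [0, 0, 0, 28, -34.5, 0, 91],
  ],
)

```text
clock: 12.65
eef_pos: [0.5351, -0.0672, 0.329]
eef_rot: [-3.142, -0.0, 0.315]
ft_force: [-0.2, -0.8, -0.4]
finger_gap: 0.091
```

Emit:
apply_moves(
  increments=[
    [0, 0, 0, 28, -34.5, 0, 91],
    [0, 0, 0, 28, -34.5, 0, 91],
    [0, 0, 0, 28, -34.5, 0, 91],
    [0, 0, 0, 20, -25, 0, 91],
    [0, 0, 0.1, 0, 0, 0, 91],
    [0, 0, 0.1, 0, 0, 0, 91],
    [0, 0, 0.1135, 0, 0, 0, 91],
    [0, 0, 0, 0, 0, 0, 91],
  ],
)

```text
clock: 13.45
eef_pos: [0.5937, 0.0855, 0.3285]
eef_rot: [-3.142, 0.001, -0.001]
ft_force: [0.2, 0.2, 0.1]
finger_gap: 0.0907
```

```bash
python3 - <<'E'
from h import *
s=state();print(s["eef_pos"],s["eef_rot"],s["q"])
delta([.627,.154,.24],Rn([-.025,-.567,.822]))
E
```

```text
[0.59369575 0.08549431 0.32854951] [-3.14157739e+00  7.59097252e-04 -5.59605920e-04] [1.04118844e-01 8.12364859e-02 1.83217006e+00 1.00295341e-04
 1.22893946e+00 1.67544112e+00]
shift mm [ 33.3 -68.5  88.5]
rotvec [0.6038 0.0248 0.0068]
```

Turn in place (about 0.6 rad about tool x).

Emit:
apply_moves(
  increments=[
    [0.1, 0.004, 0, 0, 0, 0, 91],
    [0.1, 0.004, 0, 0, 0, 0, 91],
    [0.1, 0.004, 0, 0, 0, 0, 91],
    [0.1, 0.004, 0, 0, 0, 0, 91],
    [0.1, 0.004, 0, 0, 0, 0, 91],
    [0.1, 0.005, 0, 0, 0, 0, 91],
    [0, 0, 0, 0, 0, 0, 91],
    [0, 0, 0, 0, 0, 0, 91],
  ],
)

```text
clock: 14.25
eef_pos: [0.5937, 0.0843, 0.3286]
eef_rot: [-2.544, -0.024, -0.006]
ft_force: [-0.1, 0.7, 0.3]
finger_gap: 0.0909
```

```bash
cat > lid.py <<'E'
from h import *
import sys
s=state();print(s["clock"],s["eef_pos"],s["eef_rot"],s["q"])
delta([.627,.154,.225],Rn([-.025,-.567,.822]))
c,W,ok=wrist();cv2.imwrite(sys.argv[1],c["color"][...,::-1])
p=W[ok];q=p[(np.linalg.norm(p-[.63,.24,.095],axis=1)<.085)&(p[:,2]>.03)]
rng=np.random.default_rng(0);best=0
# lid upper face is a shallow cone: fit the plane on the annulus, then axis from the knob top
for i in range(600):
    a=q[rng.choice(len(q),3,False)];n=np.cross(a[1]-a[0],a[2]-a[0])
    if np.linalg.norm(n)<1e-6: continue
    n/=np.linalg.norm(n);n*=np.sign(n[2]);m=abs((q-a[0])@n)<.002
    if n[2]<.9 and m.sum()>best:best=m.sum();bm=m
pl=q[bm];cen=pl.mean(0);n=np.linalg.svd(pl-cen,full_matrices=False)[2][2];n*=np.sign(n[2])
d=(q-cen)@n
print("n",n,"tilt",np.degrees(np.arccos(n[2])),best,len(q))
R=Rn(n)
t=(q-cen)@R  # tool-like coordinates, z = -d
k=t[(d>d.max()-.006)&(d<.05)];ctr=(k[:,:2].min(0)+k[:,:2].max(0))/2
print("dmax",d.max(),"top knob mean",k[:,:2].mean(0),"mid",ctr,"ptp",np.ptp(k[:,:2],axis=0))
e=t[(abs(d)<.004)];pe=cv2.convexHull(e[:,:2].astype(np.float32))[:,0];print("plate circle",cv2.fitEllipse(pe),"extent",e[:,:2].min(0),e[:,:2].max(0))
cc=k[:,:2].mean(0)
top=np.percentile(d[np.hypot(*(t[:,:2]-cc).T)<.01],50)
g=cen+R@np.array([cc[0],cc[1],-(top-.011)])
print("knob height over face",top,"grip point",g,"-> TCP",g-n*grip_point_offset)
delta(g-n*grip_point_offset,R)
E
python3 lid.py pics/w7.png
```

```text
14.25 [0.59372797 0.08433807 0.32861582] [-2.54354889 -0.02356165 -0.00605586] [-0.17921909  0.11257078  1.89258234  0.61958698  1.2900336   1.16658278]
shift mm [ 30.4   1.  125.6]
rotvec [0.0058 0.0022 0.0084]
n [-0.02280699 -0.57394824  0.81857392] tilt 35.057708541666194 4834 7384
dmax 0.03906373831892223 top knob mean [-0.00150296 -0.00607096] mid [-0.00162379 -0.00628336] ptp [0.0297013  0.03016488]
plate circle ((-0.0024567514192312956, 0.0026862267404794693), (0.14464734494686127, 0.1622539758682251), 2.2261476516723633) extent [-0.07327938 -0.07733997] [0.069665   0.07820966]
knob height over face 0.03693008065052275 grip point [0.62993026 0.22805521 0.11809071] -> TCP [0.63035903 0.23884544 0.10270152]
shift mm [ 30.2   0.4 274.6]
rotvec [ 0.0135 -0.0003  0.0092]
```

View pics/w7.png

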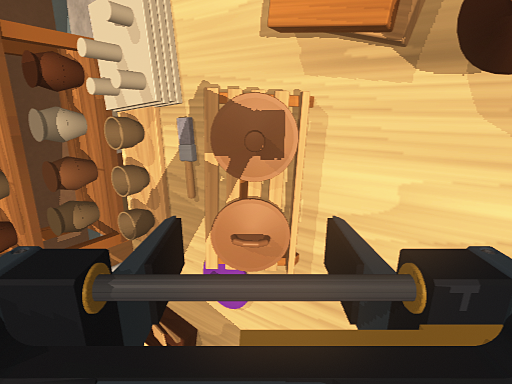

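The round-knob lid is at (254,138), the strap lid is nearer at (250,238), and the purple one is partly hidden at (233,295). Moving to a nearer hover and re-measuring.

Emit:
apply_moves(
  increments=[
    [0.0135, 0, 0.009, 6, 0, 20, 91],
    [0, 0, 0, 12, 0, 35, 91],
    [0, 0, 0, 12, 0, 40, 91],
    [0, 0, 0, 0, 0, 40, 91],
    [0, 0, 0, 0, 0, 30, 91],
    [0, 0, 0, 0, 0, 10, 91],
    [0, 0, 0, 0, 0, 0, 91],
    [0, 0, 0, 0, 0, 0, 91],
  ],
)

```text
clock: 15.1
eef_pos: [0.6283, 0.1847, 0.1874]
eef_rot: [-2.528, -0.02, -0.014]
ft_force: [-0.1, -0.3, -0.3]
finger_gap: 0.0906
```

```bash
python3 lid.py pics/w8.png
```

```text
15.1 [0.6283041  0.18473685 0.18739711] [-2.52794341 -0.01962485 -0.01418966] [-0.01499637  0.32472507  1.92226258  0.74228993  1.0196098   1.12197513]
shift mm [ -0.1   3.5 -48.5]
rotvec [-0.0097  0.0008 -0.0005]
n [-0.02087121 -0.57329791  0.81908113] tilt 35.00708294212068 10729 15607
dmax 0.03848640176979868 top knob mean [-0.00321201 -0.00510787] mid [-0.00352546 -0.00503053] ptp [0.03030056 0.03123139]
plate circle ((-0.004259652458131313, 0.0036119604483246803), (0.1433437019586563, 0.16295656561851501), 1.1897093057632446) extent [-0.07533228 -0.07658047] [0.06748834 0.07950925]
knob height over face 0.03668068604768064 grip point [0.63074645 0.22802702 0.11806677] -> TCP [0.63113883 0.23880502 0.10266805]
shift mm [1.000e-01 4.500e+00 1.009e+02]
rotvec [-0.0028 -0.0042 -0.0004]
```

View pics/w8.png

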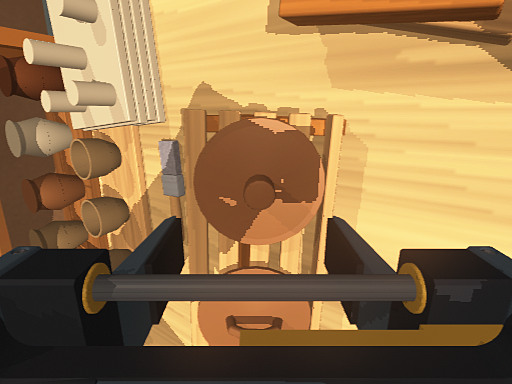

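Emit:
apply_moves(
  increments=[
    [0, 0, 0, 0, 2, 20, 91],
    [0, 0, 0, 0, 2.5, 30, 91],
    [0, 0, 0, 0, 0, 25, 91],
    [0, 0, 0, 0, 0, 10, 91],
    [0, 0, 0, 0, 0, 0, 91],
    [0, 0, 0, 0, 0, 0, 91],
  ],
)

```text
clock: 15.75
eef_pos: [0.6302, 0.2297, 0.115]
eef_rot: [-2.528, -0.019, -0.015]
ft_force: [-0.8, 0.1, -0.1]
finger_gap: 0.0911
```

```bash
python3 lid.py pics/w9.png; python3 -c "
from h import *
delta([.63114,.2388,.1027])"
```

```text
15.75 [0.63016715 0.22970586 0.1150195 ] [-2.52777897 -0.01915977 -0.01473124] [0.05704962 0.43489685 1.93102769 0.82316753 0.89773622 1.06650836]
shift mm [ 1.000e-01 -1.400e+00 -1.335e+02]
rotvec [-0.0098  0.0009 -0.0012]
n [-0.0136397  -0.57368697  0.81896106] tilt 35.019073136070574 17040 25726
shift mm [ 0.3 -0.2 15.7]Traceback (most recent call last):
  File "lid.py", line 19, in <module>
    k=t[(d>d.max()-.006)&(d<.05)];ctr=(k[:,:2].min(0)+k[:,:2].max(0))/2
                                       ~~~~~~~~~~~^^^
    return umr_minimum(a, axis, None, out, keepdims, initial, where)
ValueError: zero-size array to reduction operation minimum which has no identity
```

View pics/w9.png

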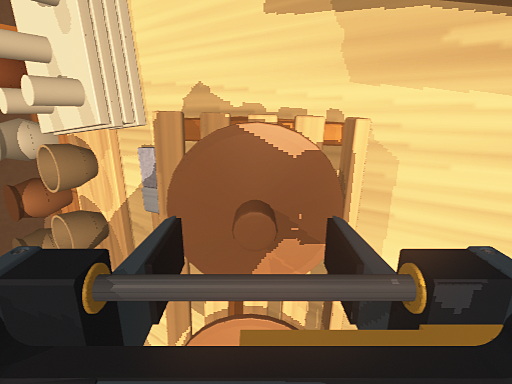

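The knob at (254,227) is centred between the jaws. 14.5 mm more, then close.

Emit:
apply_moves(
  increments=[
    [0, 0, 0, 0, 0, 8, 91],
    [0, 0, 0, 0, 0, 5, 91],
    [0, 0, 0, 0, 0, 1.5, 91],
    [0, 0, 0, 0, 0, 0, 60],
    [0, 0, 0, 0, 0, 0, 50],
    [0, 0, 0, 0, 0, 0, 40],
    [0, 0, 0, 0, 0, 0, 40],
    [0, 0, 0, 0, 0, 0, 40],
  ],
  squeeze=45,
)

```text
clock: 16.6
eef_pos: [0.6301, 0.2383, 0.1026]
eef_rot: [-2.528, -0.018, -0.015]
ft_force: [-0.3, 0.0, 0.7]
finger_gap: 0.0539
```

Emit:
apply_moves(
  increments=[
    [0, 0, 0, 0, 0, 0, 34],
    [0, 0, 0, 0, 0, 0, 30],
    [0, 0, 0, 0, 0, 0, 25],
    [0, 0, 0, 0, 0, 0, 20],
    [0, 0, 0, 0, 0, 0, 20],
    [0, 0, 0, 0, 0, 0, 20],
    [0, 0, 0, 0, 0, 0, 20],
    [0, 0, 0, 0, 0, 0, 20],
  ],
)

```text
clock: 17.4
eef_pos: [0.631, 0.2371, 0.1036]
eef_rot: [-2.529, -0.02, -0.015]
ft_force: [-4.6, -18.5, 16.3]
finger_gap: 0.0202
```

The gap (20 mm) and force do not match a 32 mm knob, so I'll look before doing anything else.

```bash
python3 - <<'E'
from h import *
s=state();print(s["eef_pos"],s["ft_force"],s["ft_torque"],s["finger_gap"])
c,W,ok=wrist();cv2.imwrite("pics/w10.png",c["color"][...,::-1])
c=capture("scene");b=c["color"][...,::-1];cv2.imwrite("pics/s1.png",cv2.resize(b[110:260,240:420],(720,600),interpolation=cv2.INTER_CUBIC))
E
```

```text
[0.63100237 0.23710194 0.10355933] [ -4.59840973 -18.45030613  16.30542694] [-1.55569875  0.70250287  0.48238172] 0.0201746286099787
```

View pics/w10.png

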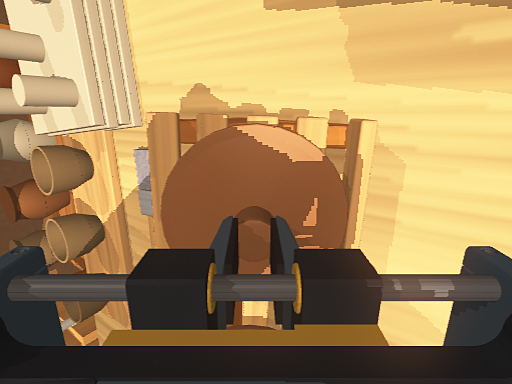

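View pics/s1.png

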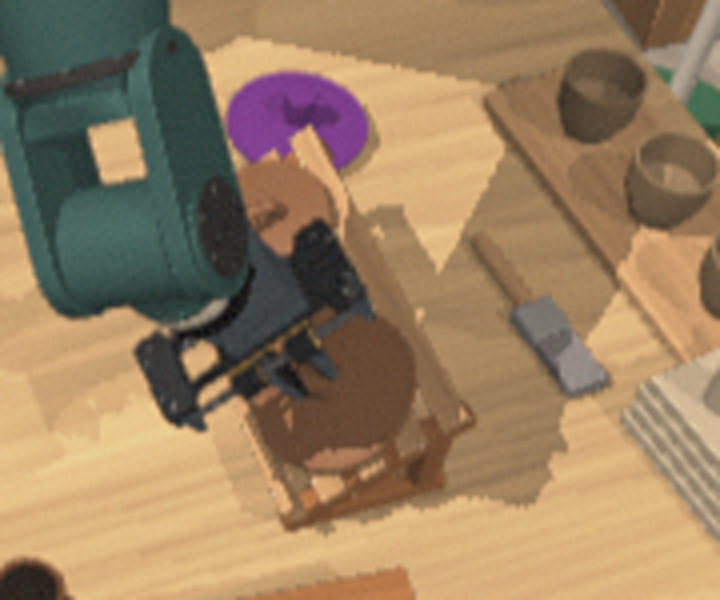

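```bash
python3 - <<'E'
from h import *
p,R=pose();c,W,ok=wrist()
T=(W-p)@R
im=c["color"][...,::-1]
cv2.imwrite("pics/w11.png",cv2.resize(im[190:290,190:320],(780,600),interpolation=cv2.INTER_CUBIC))
for v in range(195,275,5):
    print(v,[tuple(np.round(T[v,u]*1000).astype(int).tolist()) for u in (215,228,240,255,270,283,295)])
E
```

```text
195 [(20, -29, 8), (20, -19, 7), (20, -11, 5), (20, 0, 7), (20, 11, 6), (20, 21, 6), (20, 30, 7)]
200 [(16, -29, 8), (16, -20, 7), (17, -11, 5), (16, 0, 6), (16, 11, 7), (16, 21, 7), (16, 30, 8)]
205 [(12, -29, 6), (12, -20, 7), (12, -11, 6), (12, 0, 6), (12, 11, 7), (12, 21, 7), (12, 30, 8)]
210 [(8, -29, 7), (9, -20, 5), (12, -10, -5), (14, 0, -10), (8, 12, 6), (9, 21, 6), (8, 30, 7)]
215 [(84, -1, -199), (5, -20, 5), (12, -10, -14), (15, 0, -20), (10, 11, -8), (4, 21, 6), (4, 30, 6)]
220 [(0, -30, 8), (17, -16, -35), (12, -9, -23), (14, 0, -27), (16, 9, -31), (17, 17, -36), (1, 30, 5)]
225 [(-4, -30, 6), (18, -15, -44), (10, -9, -27), (11, 0, -29), (12, 9, -31), (18, 16, -44), (-4, 31, 7)]
230 [(-8, -30, 6), (84, -1, -199), (7, -9, -28), (7, 0, -28), (10, 9, -33), (18, 15, -52), (-8, 31, 7)]
235 [(17, -21, -56), (17, -14, -56), (4, -9, -28), (4, 0, -28), (6, 9, -33), (18, 15, -57), (-12, 31, 7)]
240 [(18, -20, -64), (16, -14, -59), (1, -9, -29), (1, 0, -28), (4, 9, -34), (18, 14, -63), (-17, 31, 8)]
245 [(18, -20, -69), (16, -14, -66), (-3, -9, -28), (-3, 0, -27), (1, 9, -36), (18, 14, -69), (18, 20, -69)]
250 [(18, -19, -74), (16, -13, -71), (-6, -9, -28), (-7, 0, -28), (-2, 9, -37), (18, 13, -74), (38, 13, -113)]
255 [(17, -18, -78), (16, -13, -76), (-10, -10, -28), (-10, 0, -29), (-5, 9, -38), (17, 13, -78), (38, 13, -115)]
260 [(17, -18, -83), (16, -12, -81), (-34, -11, 6), (-14, 0, -28), (-8, 9, -39), (17, 13, -81), (36, 13, -115)]
265 [(35, -13, -116), (15, -12, -84), (-38, -11, 6), (-38, 0, 6), (-11, 9, -39), (16, 12, -84), (37, 12, -120)]
270 [(33, -13, -116), (13, -12, -84), (-44, -12, 8), (-43, 0, 7), (-14, 9, -41), (13, 12, -84), (36, 12, -121)]
```

View pics/w11.png

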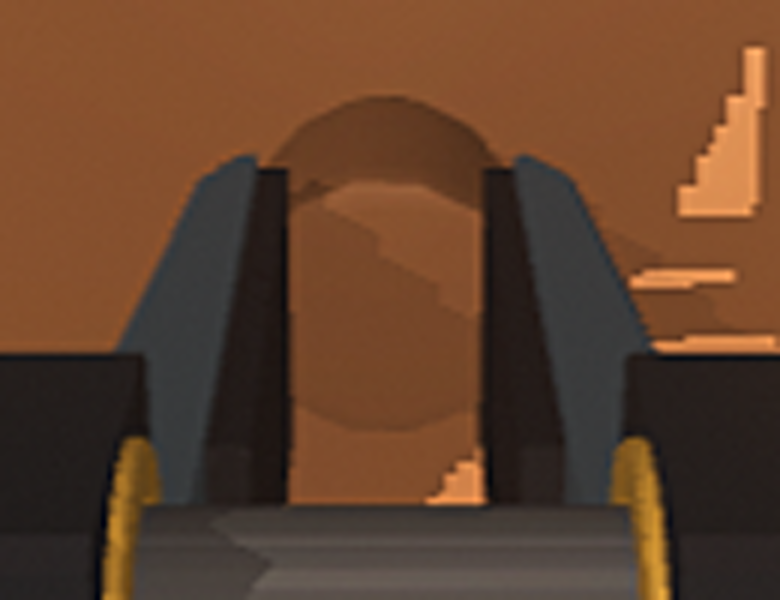

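The picture shows the pads 20 mm apart over the 32 mm knob, overlapping it, and the tool is being pushed outward at about 25 N. That is a bad contact. I'll open and regrip more softly, closing to just under the knob's size.

Emit:
apply_moves(
  increments=[
    [0, 0, 0, 0, 0, 0, 30],
    [0, 0, 0, 0, 0, 0, 40],
    [0, 0, 0, 0, 0, 0, 50],
    [0, 0, 0, 0, 0, 0, 60],
    [0, 0, 0, 0, 0, 0, 60],
    [0, 0, 0, 0, 0, 0, 60],
    [0, 0, 0, 0, 0, 0, 60],
  ],
  squeeze=20,
)

```text
clock: 18.25
eef_pos: [0.6299, 0.2384, 0.1023]
eef_rot: [-2.528, -0.018, -0.015]
ft_force: [0.5, 0.6, 0.7]
finger_gap: 0.0597
```

```bash
python3 - <<'E'
from h import *
s=state();print(s["eef_pos"],s["ft_force"],s["ft_torque"],s["finger_gap"])
p,R=pose();c,W,ok=wrist();T=(W-p)@R
im=c["color"][...,::-1];cv2.imwrite("pics/w12.png",im)
t=T[ok];m=(t[:,2]<-.022)&(t[:,2]>-.034)&(abs(t[:,1])<.019)&(abs(t[:,0])<.03);k=t[m]
print(len(k),k.mean(0),k.min(0),k.max(0))
m=(abs(t[:,1])<.06)&(t[:,2]>0)&(t[:,2]<.015)&(t[:,0]>.01)&(t[:,0]<.06);q=t[m];print(np.linalg.lstsq(np.c_[q[:,:2],np.ones(len(q))],q[:,2],rcond=None)[0])
E
```

```text
[0.62991963 0.2383594  0.10234278] [0.46020663 0.58400777 0.65791627] [-0.33122095 -0.01737667 -0.01833106] 0.05967331202000286
1810 [ 0.00254179 -0.00059093 -0.02907646] [-0.01430878 -0.01613302 -0.0322079 ] [ 0.01639683  0.01512214 -0.02201888]
[ 0.05947106 -0.00302442  0.0046013 ]
```

View pics/w12.png

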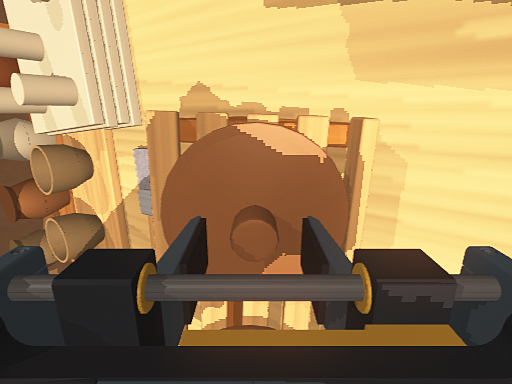

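The lid is still in place and the knob is centred (x +1, y −0.5 mm). Closing softly in stages.

Emit:
apply_moves(
  increments=[
    [0, 0, 0, 0, 0, 0, 45],
    [0, 0, 0, 0, 0, 0, 36],
    [0, 0, 0, 0, 0, 0, 32],
    [0, 0, 0, 0, 0, 0, 30],
    [0, 0, 0, 0, 0, 0, 30],
    [0, 0, 0, 0, 0, 0, 30],
    [0, 0, 0, 0, 0, 0, 30],
  ],
  squeeze=15,
)

```text
clock: 19.0
eef_pos: [0.63, 0.2382, 0.1024]
eef_rot: [-2.528, -0.018, -0.015]
ft_force: [0.7, -1.7, 0.1]
finger_gap: 0.0302
```

Emit:
apply_moves(
  increments=[
    [0, 0, 0, 0, 0, 0, 30],
    [0, 0, 0, 0, 0, 0, 30],
    [0, 0, 0, 0, 0, 0, 30],
  ],
)

```text
clock: 19.3
eef_pos: [0.63, 0.2383, 0.1024]
eef_rot: [-2.528, -0.018, -0.015]
ft_force: [0.4, -2.9, -1.4]
finger_gap: 0.0301
```

Emit:
apply_moves(
  increments=[
    [0, 0, 0, 0, 0, 0, 28],
    [0, 0, 0, 0, 0, 0, 28],
    [0, 0, 0, 0, 0, 0, 28],
    [0, 0, 0, 0, 0, 0, 28],
    [0, 0, 0, 0, 0, 0, 28],
  ],
  squeeze=25,
)

```text
clock: 19.8
eef_pos: [0.63, 0.2382, 0.1024]
eef_rot: [-2.528, -0.018, -0.015]
ft_force: [0.9, -3.5, -2.6]
finger_gap: 0.0286
```

Emit:
apply_moves(
  increments=[
    [0, 0, 0, 0, 0, 0, 26],
    [0, 0, 0, 0, 0, 0, 26],
    [0, 0, 0, 0, 0, 0, 26],
    [0, 0, 0, 0, 0, 0, 26],
    [0, 0, 0, 0, 0, 0, 26],
  ],
)

```text
clock: 20.3
eef_pos: [0.63, 0.2383, 0.1025]
eef_rot: [-2.528, -0.018, -0.015]
ft_force: [-0.3, -3.6, -2.4]
finger_gap: 0.0289
```

A stable grip this time (28.9 mm at 25 N, stopped by the knob). Lifting along the lid's axis.

Emit:
apply_moves(
  increments=[
    [0, 0, 0, 0, 0, -3, 24],
    [0, 0, 0, 0, 0, -5, 24],
    [0, 0, 0, 0, 0, -8, 24],
    [0, 0, 0, 0, 0, -12, 24],
    [0, 0, 0, 0, 0, -15, 24],
    [0, 0, 0, 0, 0, -10, 24],
    [0, 0, 0, 0, 0, -3, 24],
    [0, 0, 0, 0, 0, 0, 24],
  ],
  squeeze=28,
)

```text
clock: 21.1
eef_pos: [0.629, 0.2057, 0.1489]
eef_rot: [-2.528, -0.019, -0.015]
ft_force: [-0.4, 0.6, 0.8]
finger_gap: 0.024
```

```bash
cat > held.py <<'E'
from h import *
import sys
s=state();print(s["clock"],s["eef_pos"],s["eef_rot"],s["ft_force"],s["ft_torque"],s["finger_gap"])
p,R=pose();c,W,ok=wrist();T=(W-p)@R
cv2.imwrite(sys.argv[1],c["color"][...,::-1])
t=T[ok];m=(t[:,2]<-.018)&(t[:,2]>-.040)&(abs(t[:,1])<.008)&(abs(t[:,0])<.03);k=t[m]
zt=np.median(k[:,2]);k=k[abs(k[:,2]-zt)<.003];print("knob top",len(k),k.mean(0),k.min(0),k.max(0), "slope",np.linalg.lstsq(np.c_[k[:,:2],np.ones(len(k))],k[:,2],rcond=None)[0])
# rim edge band of plate (r 55..68) : fit cone z=a x+b y+c+s*r about axis
m=(t[:,2]>0)&(t[:,2]<.02)&(np.hypot(t[:,0],t[:,1])<.066)&(np.hypot(t[:,0],t[:,1])>.022);q=t[m]
r=np.hypot(q[:,0],q[:,1])
for i in range(4):
    A=np.c_[q[:,:2],np.ones(len(q)),r];s_=np.linalg.lstsq(A,q[:,2],rcond=None)[0];res=q[:,2]-A@s_;g=abs(res)<.0025
    q,r=q[g],r[g]
print("plate tilt x,y; z0; cone",s_,len(q))
h=t[(abs(t[:,2]-(s_[2]+s_[3]*.07+s_[0]*t[:,0]+s_[1]*t[:,1]))<.004)&(np.hypot(t[:,0],t[:,1])<.085)&(np.hypot(t[:,0],t[:,1])>.06)]
hu=cv2.convexHull(h[:,:2].astype(np.float32))[:,0]
hu=hu[hu[:,0]>-.01];print("plate edge circle",circ_rob(hu,.0015),len(hu))
E
python3 held.py pics/w13.png
```

```text
21.1 [0.62902395 0.20572835 0.14890861] [-2.52771868 -0.01922421 -0.01516253] [-0.37787099  0.59459071  0.80772049] [-0.35311944  0.04750985  0.03711432] 0.02400807164839886
  return _methods._mean(a, axis=axis, dtype=dtype,
  ret = ret.dtype.type(ret / rcount)
held.py:7: RuntimeWarning: Mean of empty slice.
  zt=np.median(k[:,2]);k=k[abs(k[:,2]-zt)<.003];print("knob top",len(k),k.mean(0),k.min(0),k.max(0), "slope",np.linalg.lstsq(np.c_[k[:,:2],np.ones(len(k))],k[:,2],rcond=None)[0])
  ret = um.true_divide(
Traceback (most recent call last):
  File "held.py", line 7, in <module>
    zt=np.median(k[:,2]);k=k[abs(k[:,2]-zt)<.003];print("knob top",len(k),k.mean(0),k.min(0),k.max(0), "slope",np.linalg.lstsq(np.c_[k[:,:2],np.ones(len(k))],k[:,2],rcond=None)[0])
                                                                                    ~~~~~^^^
ValueError: zero-size array to reduction operation minimum which has no identity
```

View pics/w13.png

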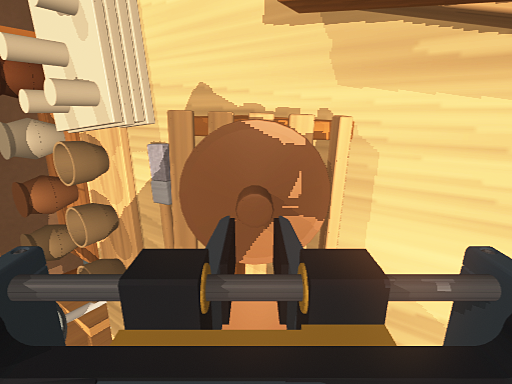

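The grip slipped. The fingers closed to 24 mm and the lid is still on the rack at (255,190). I'll measure where the lid is now and the knob's profile.

```bash
sed -i 's/(d>d.max()-.006)&(d<.05)/(d>.030)\&(d<.042)\&(np.hypot(t[:,0],t[:,1])<.03)/' lid.py; python3 lid.py pics/w14.png; python3 - <<'E'
from h import *
p,R=pose();c,W,ok=wrist();T=(W-p)@R
for v in range(170,235,4):
    print(v,[tuple(np.round(T[v,u]*1000,1).tolist()) for u in (240,248,255,262,270)])
E
```

```text
21.15 [0.6287277  0.20597452 0.14837953] [-2.52777448 -0.0185136  -0.01486986] [0.0191078  0.38130047 1.93122345 0.78191077 0.95485704 1.09146386]
shift mm [  0.5  -1.6 -92.6]
rotvec [-0.0098  0.0013 -0.0017]
n [-0.0178431  -0.57304684  0.81932835] tilt 34.98238443170063 12712 18482
dmax 0.0389163861220108 top knob mean [-0.01021258 -0.00571421] mid [-0.01139747 -0.00591197] ptp [0.03076007 0.03081051]
plate circle ((-0.0120766069740057, 0.0028670101892203093), (0.14446353912353516, 0.16289253532886505), 3.0274479389190674) extent [-0.0834677 -0.0775701] [0.0594319 0.0785001]
knob height over face 0.03684525031651714 grip point [0.6313762  0.22794702 0.11810005] -> TCP [0.63171165 0.2387203  0.10269668]
shift mm [ 1.9 -0.5 55.9]
rotvec [-0.0033 -0.0053 -0.0017]
170 [(26.7, -13.0, 60.8), (26.8, -5.7, 60.7), (26.8, 0.6, 60.2), (26.6, 6.9, 61.5), (26.9, 14.1, 60.0)]
174 [(22.8, -13.1, 61.7), (23.0, -5.8, 61.0), (23.1, 0.6, 60.6), (23.2, 6.9, 60.1), (23.2, 14.1, 59.9)]
178 [(19.1, -13.1, 61.4), (19.5, -5.8, 60.1), (19.7, 0.6, 59.2), (19.8, 6.9, 58.9), (19.6, 14.2, 59.7)]
182 [(15.7, -13.
[... 737 characters left out ...]
.6), (1.1, 0.4, 26.0), (0.6, 6.2, 27.4), (1.0, 12.7, 26.2)]
214 [(-2.4, -11.8, 26.0), (-2.4, -5.3, 25.8), (-2.1, 0.4, 25.3), (-2.4, 6.2, 25.9), (-3.1, 12.9, 27.8)]
218 [(-5.8, -11.9, 25.8), (-6.4, -5.3, 27.1), (-6.1, 0.5, 26.3), (-6.1, 6.2, 26.4), (-6.5, 12.9, 27.5)]
222 [(-24.2, -13.7, 61.5), (-9.9, -5.3, 27.0), (-9.8, 0.5, 26.8), (-9.9, 6.3, 26.9), (-23.5, 14.9, 59.8)]
226 [(-28.7, -13.8, 62.2), (-13.3, -5.4, 26.6), (-14.3, 0.5, 28.8), (-28.3, 7.4, 61.4), (-28.0, 15.0, 60.6)]
230 [(-32.4, -13.8, 61.1), (-32.2, -6.1, 60.8), (-32.3, 0.6, 61.0), (-32.4, 7.4, 61.2), (-32.3, 15.1, 61.0)]
234 [(-36.8, -13.9, 61.6), (-36.6, -6.1, 61.1), (-36.9, 0.7, 61.8), (-37.2, 7.5, 62.5), (-37.0, 15.2, 62.0)]
```

The lid has not moved, and the knob is a plain cylinder centred to within 2 mm. Going back 1.5 mm deeper, then closing with close watching.

Emit:
apply_moves(
  increments=[
    [0, 0, 0, 0.9, 0, 0, 50],
    [0, 0, 0, 0, 0, 0, 80],
    [0, 0, 0, 0, 0, 0, 80],
    [0, 0, 0, 0, 0, 20, 80],
    [0, 0, 0, 0, 0, 25, 80],
    [0, 0, 0, 0, 0, 10, 80],
    [0, 0, 0, 0, 0, 2, 80],
    [0, 0, 0, 0, 0, 0, 80],
  ],
  squeeze=30,
)

```text
clock: 22.05
eef_pos: [0.6308, 0.2391, 0.1014]
eef_rot: [-2.528, -0.018, -0.014]
ft_force: [0.7, -0.2, 0.2]
finger_gap: 0.0798
```

Emit:
apply_moves(
  increments=[
    [0, 0, 0, 0, 0, 0, 50],
    [0, 0, 0, 0, 0, 0, 40],
    [0, 0, 0, 0, 0, 0, 35],
    [0, 0, 0, 0, 0, 0, 31],
    [0, 0, 0, 0, 0, 0, 29],
    [0, 0, 0, 0, 0, 0, 27],
    [0, 0, 0, 0, 0, 0, 27],
  ],
)

```text
clock: 22.75
eef_pos: [0.631, 0.2387, 0.1016]
eef_rot: [-2.528, -0.018, -0.015]
ft_force: [0.1, -2.4, 0.8]
finger_gap: 0.0293
```

Emit:
apply_moves(
  increments=[
    [0, 0, 0, 0, 0, 0, 25],
    [0, 0, 0, 0, 0, 0, 25],
    [0, 0, 0, 0, 0, 0, 25],
  ],
)

```text
clock: 23.05
eef_pos: [0.631, 0.2388, 0.1016]
eef_rot: [-2.528, -0.018, -0.015]
ft_force: [0.9, -4.0, 0.4]
finger_gap: 0.0293
```

Emit:
apply_moves(
  increments=[
    [0, 0, 0, 0, 0, -1, 25],
    [0, 0, 0, 0, 0, -1, 25],
    [0, 0, 0, 0, 0, 0, 25],
  ],
)

```text
clock: 23.35
eef_pos: [0.6306, 0.2378, 0.1032]
eef_rot: [-2.528, -0.018, -0.014]
ft_force: [0.0, -0.3, -3.7]
finger_gap: 0.0293
```

Emit:
apply_moves(
  increments=[
    [0, 0, 0, 0, 0, -1, 25],
    [0, 0, 0, 0, 0, -1, 25],
    [0, 0, 0, 0, 0, 0, 25],
  ],
)

```text
clock: 23.65
eef_pos: [0.6309, 0.2365, 0.105]
eef_rot: [-2.528, -0.018, -0.015]
ft_force: [-0.7, 1.2, -3.4]
finger_gap: 0.0293
```

```bash
python3 held.py pics/w15.png
```

```text
23.65 [0.63086807 0.23650939 0.10503205] [-2.52785557 -0.01835565 -0.01462774] [-0.69690343  1.15734942 -3.43665594] [-0.79600059  0.02788136 -0.02039025] 0.02926635029104468
knob top 1059 [ 7.62707591e-04 -2.13157183e-05 -3.03365046e-02] [-0.01573159 -0.0079955  -0.03252002] [ 0.01478382  0.00795936 -0.02730877] slope [ 0.02646714 -0.01178612 -0.03035694]
plate tilt x,y; z0; cone [ 0.00850259 -0.00650628  0.00145111  0.09348198] 13953
plate edge circle ((np.float64(-0.008107047844498162), np.float64(0.006879768056003399), np.float64(0.08054559790172247)), np.int64(28)) 43
```

The lid now hangs in the grip (3.5 N load, gap steady at 29.3). Lifting slowly.

Emit:
apply_moves(
  increments=[
    [0, 0, 0, 0, 0, -2, 25],
    [0, 0, 0, 0, 0, -3, 25],
    [0, 0, 0, 0, 0, -4, 25],
    [0, 0, 0, 0, 0, -4, 25],
    [0, 0, 0, 0, 0, -3, 25],
    [0, 0, 0, 0, 0, -2, 25],
    [0, 0, 0, 0, 0, 0, 25],
  ],
)

```text
clock: 24.4
eef_pos: [0.6306, 0.2261, 0.12]
eef_rot: [-2.528, -0.019, -0.015]
ft_force: [0.3, 0.1, -4.4]
finger_gap: 0.0291
```

```bash
python3 held.py pics/w16.png
```

```text
24.4 [0.63057845 0.22607629 0.11998347] [-2.52776853 -0.01869981 -0.01478299] [ 0.3051927   0.13089828 -4.36408837] [-0.90471922  0.03274458  0.01910448] 0.02914992116486282
knob top 1073 [ 7.77071347e-04 -3.16616410e-05 -3.03498336e-02] [-0.01573645 -0.00799794 -0.0324053 ] [ 0.01542922  0.00798148 -0.02738354] slope [ 0.02374058 -0.00173575 -0.03036834]
plate tilt x,y; z0; cone [ 0.00564324 -0.00895681  0.00145064  0.09333059] 13967
plate edge circle ((np.float64(-0.0008044876011666399), np.float64(-0.000419264088678044), np.float64(0.07160058897508863)), np.int64(42)) 42
```

View pics/w16.png

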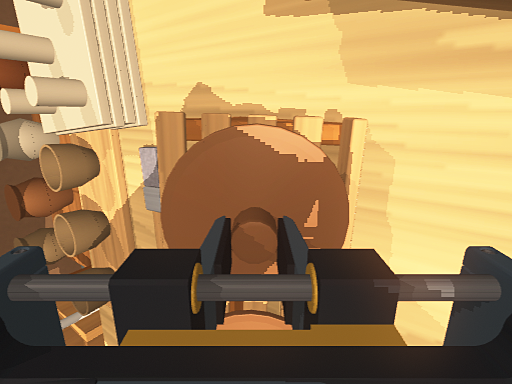

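The lid is clear of the rack: held at (255,190), edge circle centred within 1 mm, load 4.4 N. Lifting further and levelling it.

Emit:
apply_moves(
  increments=[
    [0, 0, 0, 0, 0, -3, 25],
    [0, 0, 0, 0, 0, -7, 25],
    [0, 0, 0, 0, 0, -12, 25],
    [0, 0, 0, 0, 0, -16, 25],
    [0, 0, 0, 0, 0, -20, 25],
    [0, 0, 0, 0, 0, -20, 25],
    [0, 0, 0, 0, 0, -20, 25],
    [0, 0, 0, 0, 0, -20, 25],
  ],
)

```text
clock: 25.25
eef_pos: [0.6278, 0.1569, 0.2182]
eef_rot: [-2.528, -0.019, -0.015]
ft_force: [0.1, 0.4, -4.1]
finger_gap: 0.0295
```

Emit:
apply_moves(
  increments=[
    [0, 0, 0, 0, 0, -15, 25],
    [0, 0, 0, 0, 0, -10, 25],
    [0, 0, 0, 0, 0, -5, 25],
    [0, 0, 0, 0, 0, 0, 25],
  ],
)

```text
clock: 25.65
eef_pos: [0.6271, 0.1407, 0.241]
eef_rot: [-2.528, -0.019, -0.015]
ft_force: [0.7, -0.3, -4.5]
finger_gap: 0.0295
```

```bash
python3 held.py pics/w17.png;python3 - <<'E'
from h import *
delta(None,Rn([0,0,1]))
E
```

```text
25.65 [0.62707981 0.14073218 0.24103193] [-2.52782351 -0.0187637  -0.0149472 ] [ 0.65829017 -0.33029798 -4.48079304] [-0.90344243  0.05056755 -0.01365249] 0.02950265567595687
knob top 1067 [ 7.57243483e-04 -1.28975520e-05 -3.03111989e-02] [-0.01554505 -0.00799472 -0.03303108] [ 0.01508664  0.00799589 -0.02727823] slope [ 0.02053922 -0.00758914 -0.03032685]
plate tilt x,y; z0; cone [ 0.00495492 -0.0101485   0.00148912  0.09262853] 13975
plate edge circle ((np.float64(-0.0006778035733299596), np.float64(-0.0003879637281117114), np.float64(0.07152292302589885)), np.int64(43)) 43
rotvec [-0.6136 -0.0219 -0.0087]
```

Emit:
apply_moves(
  increments=[
    [-0.03, -0.001, 0, 0, 0, 0, 25],
    [-0.06, -0.002, -0.001, 0, 0, -5, 25],
    [-0.09, -0.003, -0.001, 0, 0, -5, 25],
    [-0.1, -0.004, -0.002, 0, 0, -5, 25],
    [-0.1, -0.004, -0.002, 0, 0, -5, 25],
    [-0.1, -0.004, -0.001, 0, 0, 0, 25],
    [-0.08, -0.003, -0.001, 0, 0, 0, 25],
    [-0.0536, -0.001, 0, 0, 0, 0, 25],
  ],
)

```text
clock: 26.5
eef_pos: [0.6261, 0.1332, 0.2578]
eef_rot: [3.139, 0.001, 0.001]
ft_force: [0.3, 0.3, -4.6]
finger_gap: 0.0293
```

```bash
python3 held.py pics/w18.png;python3 - <<'E'
from h import *
print(state()["q"])
delta([.385,-.347,.26],Rn([0,0,1]))
E
```

```text
26.5 [0.6261473  0.13316574 0.25778385] [3.13887858e+00 7.89564280e-04 7.76066022e-04] [ 0.28973516  0.29576178 -4.59883132] [ 0.04817771  0.0041219  -0.03362437] 0.029344360151138473
knob top 1060 [ 0.00072586 -0.00013452 -0.03064928] [-0.01561513 -0.00788188 -0.03256624] [ 0.01499746  0.00798426 -0.02760253] slope [ 0.02150454 -0.00770951 -0.03066592]
plate tilt x,y; z0; cone [ 0.00277119 -0.0042272   0.00112674  0.09389905] 13952
plate edge circle ((np.float64(-0.00040394416405483834), np.float64(-0.0003044938297378959), np.float64(0.07138046840345737)), np.int64(41)) 41
[ 0.17600047  0.21201919  1.81312548 -0.00512615  1.11829746  1.74782143]
shift mm [-2.417e+02  4.803e+02  3.000e-01]
rotvec [0.0049 0.001  0.0012]
```

View pics/w18.png

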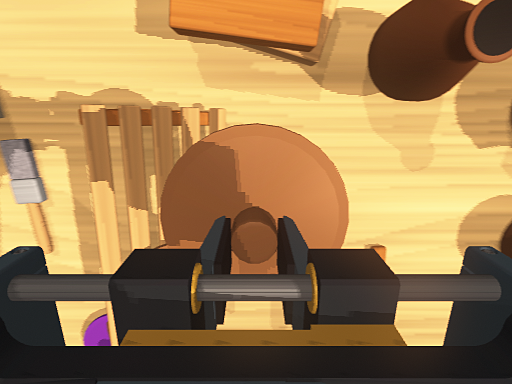

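The lid is level in hand (within 0.005 rad, centre within 0.5 mm of the TCP). Carrying it towards the crock.

Emit:
apply_moves(
  increments=[
    [0, 0, 0, -4, 8, 0, 25],
    [0, 0, 0, -10, 20, 0, 25],
    [0, 0, 0, -17, 33, 0, 25],
    [0, 0, 0, -20, 40, 0, 25],
    [0, 0, 0, -20, 40, 0, 25],
    [0, 0, 0, -20, 40, 0, 25],
    [0, 0, 0, -20, 40, 0, 25],
    [0, 0, 0, -20, 40, 0, 25],
  ],
)

```text
clock: 27.35
eef_pos: [0.493, -0.1311, 0.2581]
eef_rot: [-3.14, -0.0, -0.002]
ft_force: [1.5, -0.2, -4.8]
finger_gap: 0.0292
```

Emit:
apply_moves(
  increments=[
    [0, 0, 0, -20, 40, 0, 25],
    [0, 0, 0, -20, 40, 0, 25],
    [0, 0, 0, -20, 40, 0, 25],
    [0, 0, 0, -20, 40, 0, 25],
    [0, 0, 0, -18, 36, 0, 25],
    [0, 0, 0, -12, 25, 0, 25],
    [0, 0, 0, -6, 12, 0, 25],
    [0, 0, 0, 0, 0, 0, 25],
  ],
)

```text
clock: 28.15
eef_pos: [0.3777, -0.3629, 0.258]
eef_rot: [-3.141, -0.0, -0.003]
ft_force: [0.3, 0.9, -3.8]
finger_gap: 0.0294
```

```bash
python3 held.py pics/w19.png; python3 crock.py pics/w19b.png; python3 - <<'E'
from h import *
delta([.4905,-.347,.16],Rn([0,0,1]))
E
```

```text
28.15 [ 0.3776619  -0.36292033  0.25803287] [-3.14075746e+00 -4.42386096e-04 -3.43131106e-03] [ 0.28210916  0.89505616 -3.77761116] [0.03996468 0.03875061 0.0062593 ] 0.029399867189725506
knob top 1058 [ 0.00071539 -0.00010774 -0.03063345] [-0.01552698 -0.0078724  -0.03248329] [ 0.01513184  0.00799848 -0.0276072 ] slope [ 0.03053441 -0.00263564 -0.03065558]
plate tilt x,y; z0; cone [ 0.00868818 -0.00464976  0.00112617  0.09335686] 13964
plate edge circle ((np.float64(-0.0008337541504163661), np.float64(-0.0002916630761640735), np.float64(0.07157095462344122)), np.int64(48)) 48
28.2 [ 0.37832772 -0.36197419  0.25805249] [ 0.38331591  0.48334397 -4.50823068] 0.028926449101342348 [-8.08383419e-01  1.04996600e-02  2.03752146e+00  1.10682984e-03
  1.09400009e+00  7.64436154e-01]
rim 2346 ((np.float64(0.4904702134454361), np.float64(-0.34708823082583073), np.float64(0.06312193662960405)), np.int64(2346))
rim top 2174 ((np.float64(0.49053003213218677), np.float64(-0.34704316550580333), np.float64(0.06336448780820689)), np.int64(2174)) [ 0.50648082 -0.34616925  0.08528623]
knob 346 [ 0.4894203  -0.34770653  0.06407197] [0.02486907 0.0241037  0.00864591]
disc 3974 [-0.00097706 -0.00110787  0.02857967]
shift mm [111.6 -14.5  98.1]
rotvec [-0.0009 -0.0004 -0.0014]
```

View pics/w19.png

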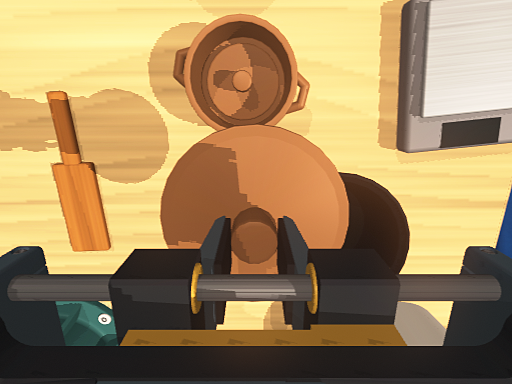

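The wrist image shows the crock at (242,72) with the weight inside and the lid at (255,195). The rim is still at (0.4905,-0.3470). Moving over it, then down to 25 mm above the seat.

Emit:
apply_moves(
  increments=[
    [0, 0, 0, 8, -2, 0, 25],
    [0, 0, 0, 18, -3, 0, 25],
    [0, 0, 0, 25, -4, 5, 25],
    [0, 0, 0, 25, -3, 15, 25],
    [0, 0, 0, 20, -2, 20, 25],
    [0, 0, 0, 12, -0.5, 20, 25],
    [0, 0, 0, 5, 0, 20, 25],
    [0, 0, 0, 0, 0, 20, 25],
  ],
)

```text
clock: 29.05
eef_pos: [0.495, -0.3461, 0.1573]
eef_rot: [-3.142, -0.001, 0.002]
ft_force: [-0.4, 0.8, -3.9]
finger_gap: 0.0293
```

Emit:
apply_moves(
  increments=[
    [0, 0, 0, 0, 0, 12, 25],
    [0, 0, 0, 0, 0, 8, 25],
    [0, 0, 0, 0, 0, 3, 25],
    [0, 0, 0, 0, 0, 0, 25],
    [0, 0, 0, 0, 0, 0, 25],
  ],
)

```text
clock: 29.55
eef_pos: [0.4928, -0.3477, 0.1362]
eef_rot: [3.141, -0.001, -0.001]
ft_force: [-1.3, -0.3, -3.8]
finger_gap: 0.0292
```

```bash
python3 held.py pics/w20.png; python3 - <<'E'
from h import *
delta([.4911,-.3473,.0996],Rn([0,0,1]))
for n in("scene","top"):
    c=capture(n);im=c["color"][...,::-1]
    cv2.imwrite(f"pics/{n}2.png",cv2.resize(im[190:290,80:210] if n=="scene" else im[140:250,335:465],(650,500),interpolation=cv2.INTER_CUBIC))
E
```

```text
29.55 [ 0.49283999 -0.34768676  0.13615793] [ 3.14093913e+00 -1.13539604e-03 -5.88468710e-04] [-1.34623083 -0.26586323 -3.76547061] [-0.00019987  0.01313699 -0.00218626] 0.029226322333155044
knob top 1052 [ 7.03429545e-04 -9.22069129e-05 -3.06605100e-02] [-0.01566573 -0.00784447 -0.03277937] [ 0.01520017  0.00798746 -0.02766512] slope [ 0.02247709 -0.00024792 -0.03067634]
plate tilt x,y; z0; cone [ 0.00219282 -0.00285862  0.00110662  0.09402429] 13959
plate edge circle ((np.float64(-0.0006066206762373592), np.float64(-0.0003841533985424568), np.float64(0.07158739547568119)), np.int64(38)) 38
shift mm [-1.8 -0.5 36.6]
rotvec [ 0.0008 -0.0012 -0.0006]
```

View pics/scene2.png

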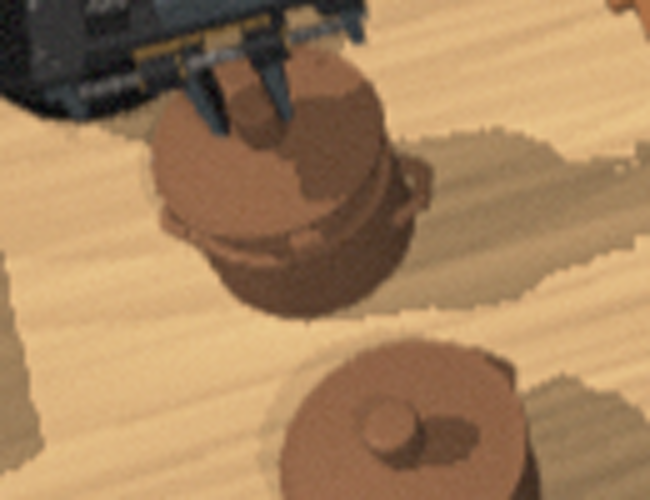

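The lid hangs above the crock (270,150), aligned. I'll correct (−1.8, −0.5) mm and go down to just above boss entry.

Emit:
apply_moves(
  increments=[
    [0, 0, 0, -1, -0.3, 4, 25],
    [0, 0, 0, -0.8, -0.2, 7, 25],
    [0, 0, 0, 0, 0, 7, 25],
    [0, 0, 0, 0, 0, 4, 25],
    [0, 0, 0, 0, 0, 2, 25],
    [0, 0, 0, 0, 0, 0, 25],
    [0, 0, 0, 0, 0, 0, 25],
  ],
)

```text
clock: 30.4
eef_pos: [0.4907, -0.347, 0.1115]
eef_rot: [3.142, -0.0, -0.0]
ft_force: [0.4, -0.4, -4.2]
finger_gap: 0.0291
```

```bash
python3 - <<'E'
from h import *
print(state()["ft_force"]);delta([.4911,-.3473,.0996],Rn([0,0,1]))
E
```

```text
[ 0.39996529 -0.41648934 -4.22056476]
shift mm [ 0.4  0.3 11.9]
rotvec [ 0.0001 -0.0003 -0.0005]
```

Within 0.5 mm. Lowering slowly in 1–2 mm steps and watching the force.

Emit:
apply_moves(
  increments=[
    [0, 0, 0, 0, 0, 1, 25],
    [0, 0, 0, 0, 0, 1, 25],
    [0, 0, 0, 0, 0, 1, 25],
    [0, 0, 0, 0, 0, 1, 25],
    [0, 0, 0, 0, 0, 0, 25],
  ],
)

```text
clock: 30.9
eef_pos: [0.4906, -0.3469, 0.1072]
eef_rot: [-3.141, -0.0, -0.0]
ft_force: [0.3, -0.2, -4.5]
finger_gap: 0.0293
```

Emit:
apply_moves(
  increments=[
    [0, 0, 0, 0, 0, 1, 25],
    [0, 0, 0, 0, 0, 1, 25],
    [0, 0, 0, 0, 0, 1, 25],
    [0, 0, 0, 0, 0, 0, 25],
  ],
)

```text
clock: 31.3
eef_pos: [0.4905, -0.3468, 0.1042]
eef_rot: [-3.141, 0.0, -0.0]
ft_force: [-0.9, -0.3, -4.7]
finger_gap: 0.0293
```

Emit:
apply_moves(
  increments=[
    [0, 0, 0, 0, 0, 1, 25],
    [0, 0, 0, 0, 0, 1, 25],
    [0, 0, 0, 0, 0, 0, 25],
    [0, 0, 0, 0, 0, 0, 25],
  ],
)

```text
clock: 31.7
eef_pos: [0.4906, -0.3469, 0.1023]
eef_rot: [-3.142, -0.0, -0.0]
ft_force: [0.7, 0.9, -4.0]
finger_gap: 0.0289
```

The boss is in the mouth (below z 0.1096) with no contact. Carrying on.

Emit:
apply_moves(
  increments=[
    [0, 0, 0, 0, 0, 1, 25],
    [0, 0, 0, 0, 0, 0.5, 25],
    [0, 0, 0, 0, 0, 0, 25],
    [0, 0, 0, 0, 0, 0, 25],
  ],
)

```text
clock: 32.1
eef_pos: [0.4906, -0.3469, 0.1008]
eef_rot: [-3.142, -0.0, -0.0]
ft_force: [-0.5, -0.5, -4.1]
finger_gap: 0.0292
```

Emit:
apply_moves(
  increments=[
    [0, 0, 0, 0, 0, 0.5, 25],
    [0, 0, 0, 0, 0, 0, 25],
    [0, 0, 0, 0, 0, 0, 25],
  ],
)

```text
clock: 32.4
eef_pos: [0.4906, -0.3469, 0.1003]
eef_rot: [-3.142, -0.0, -0.0]
ft_force: [-0.3, -0.2, -4.1]
finger_gap: 0.0293
```

Emit:
apply_moves(
  increments=[
    [0, 0, 0, 0, 0, 0.5, 25],
    [0, 0, 0, 0, 0, 0, 25],
    [0, 0, 0, 0, 0, 0, 25],
  ],
)

```text
clock: 32.7
eef_pos: [0.4906, -0.3469, 0.0999]
eef_rot: [3.142, -0.0, -0.0]
ft_force: [0.5, -0.8, -4.3]
finger_gap: 0.029
```

Emit:
apply_moves(
  increments=[
    [0, 0, 0, 0, 0, 0.4, 25],
    [0, 0, 0, 0, 0, 0, 25],
    [0, 0, 0, 0, 0, 0, 25],
  ],
)

```text
clock: 33.0
eef_pos: [0.4907, -0.3469, 0.0997]
eef_rot: [3.142, -0.0, -0.0]
ft_force: [-1.5, 1.1, 2.3]
finger_gap: 0.0294
```

Emit:
apply_moves(
  increments=[
    [0, 0, 0, 0, 0, 0.4, 25],
    [0, 0, 0, 0, 0, 0, 25],
    [0, 0, 0, 0, 0, 0, 25],
  ],
)

```text
clock: 33.3
eef_pos: [0.4908, -0.347, 0.0996]
eef_rot: [3.142, -0.0, -0.0]
ft_force: [-3.9, 3.0, 8.3]
finger_gap: 0.0294
```

Contact at the expected height (0.0996). Backing off slightly and opening.

Emit:
apply_moves(
  increments=[
    [0, 0, 0, 0, 0, -0.4, 25],
    [0, 0, 0, 0, 0, 0, 28],
    [0, 0, 0, 0, 0, 0, 32],
    [0, 0, 0, 0, 0, 0, 38],
    [0, 0, 0, 0, 0, 0, 45],
    [0, 0, 0, 0, 0, 0, 50],
    [0, 0, 0, 0, 0, 0, 50],
    [0, 0, 0, 0, 0, 0, 50],
  ],
)

```text
clock: 34.1
eef_pos: [0.4906, -0.3469, 0.0994]
eef_rot: [3.142, -0.0, -0.0]
ft_force: [-0.6, -0.8, -0.9]
finger_gap: 0.0499
```

Emit:
apply_moves(
  increments=[
    [0, 0, 0, 0, 0, -5, 50],
    [0, 0, 0, 0, 0, -15, 50],
    [0, 0, 0, 0, 0, -30, 50],
    [0, 0, 0, 0, 0, -35, 50],
    [0, 0, 0, 0, 0, -30, 50],
    [0, 0, 0, -25, 0, -15, 50],
    [0, 0, 0, -30, 0, 0, 50],
    [0, 0, 0, -20, 0, 0, 50],
  ],
)

```text
clock: 34.9
eef_pos: [0.4144, -0.3469, 0.2309]
eef_rot: [3.14, -0.001, -0.0]
ft_force: [0.5, 0.2, -0.2]
finger_gap: 0.05
```

Emit:
apply_moves(
  increments=[
    [0, 0, 0, 0, 0, 0, 50],
    [0, 0, 0, 0, 0, 0, 50],
  ],
)

```text
clock: 35.1
eef_pos: [0.4156, -0.3471, 0.2299]
eef_rot: [3.141, -0.001, -0.001]
ft_force: [-1.0, 0.1, 0.4]
finger_gap: 0.0501
```

```bash
python3 - <<'E'
from h import *
s=state();print(s["clock"],s["eef_pos"],s["ft_force"])
c,W,ok=wrist();cv2.imwrite("pics/w21.png",c["color"][...,::-1])
p=W[ok];C=np.array([.4905,-.347])
r=np.hypot(*(p[:,:2]-C).T)
k=p[(r<.03)&(p[:,2]>.122)&(p[:,2]<.14)];print("knob top",len(k),(k.min(0)+k.max(0))/2,np.ptp(k,0),np.median(k[:,2]),"expect .130")
q=p[(r>.02)&(r<.07)&(p[:,2]>.08)&(p[:,2]<.105)];rr=np.hypot(*(q[:,:2]-C).T)
print("tilt",np.linalg.lstsq(np.c_[q[:,:2]-C,np.ones(len(q)),rr],q[:,2],rcond=None)[0],len(q),"edge h",np.median(q[rr>.064][:,2]),"expect ~.092")
e=p[(r>.06)&(r<.082)&(p[:,2]>.084)&(p[:,2]<.1)];hu=cv2.convexHull(e[:,:2].astype(np.float32))[:,0];print("lid edge",circ_rob(hu,.0015),len(hu))
c=capture("scene");im=c["color"][...,::-1];cv2.imwrite("pics/s3.png",im)
E
```

```text
35.1 [ 0.41556296 -0.34706125  0.22988876] [-0.97336996  0.07527954  0.37389719]
knob top 812 [ 0.48958856 -0.34670288  0.1291701 ] [0.03082202 0.03087946 0.00733888] 0.13033782772594604 expect .130
tilt [-2.40670185e-03 -4.36822337e-05  9.84895285e-02 -8.91483747e-02] 11994 edge h 0.0926429214406494 expect ~.092
lid edge ((np.float64(0.48979429447694744), np.float64(-0.3464145656997921), np.float64(0.07156958493773737)), np.int64(56)) 56
```

View pics/w21.png

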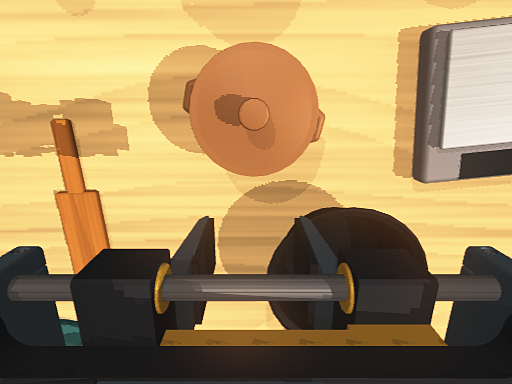

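View pics/s3.png

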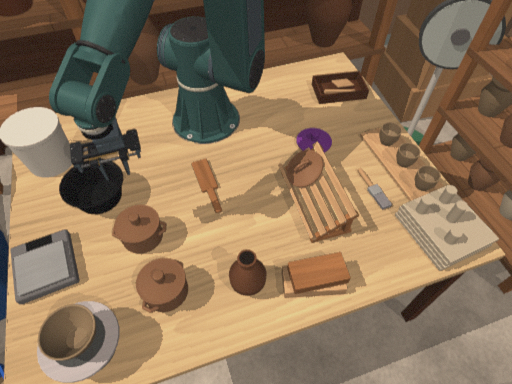

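Lid seated: the wrist image shows it on the crock at (254,110), and in the scene view it sits level at (138,225). Knob top is 130.3 mm (130 expected), tilt 0.002 rad, centre within 1 mm. The other things stand where they were.

```bash
python3 -c "
from rig import hand_in
print(hand_in())"
```

```text
the job is handed in; nothing more can be done
None
```

The weight is flat on the crock's floor and the round-knob lid is seated in the rim. I handed the job in at about 35 s of the 72 s allowed; no verdict is reported.

**Last checks:**
- **Weight:** after release, the disc's slope was 0.002 rad and its knob was about 1 mm off the crock's axis. This was checked again just before the lid went on.
- **Lid:** the knob top is at 130.3 mm (130 expected), the tilt is 0.002 rad, and the centre is about 1 mm from the rim centre measured before seating. The gripper was clear of everything.
- **Contact forces:** wrist readings went from −3.5 to about +5 N as the weight touched down, and from −4 to about +8 N for the lid.
- **Crock and other things:** the crock's rim stayed put up to the last measurement before the lid went on. The other things look unmoved in the final scene picture; I did not re-measure them one by one.

**What went wrong:** my first two grips on the lid's knob failed. At 45 N the fingers closed past the knob's size and pressed the lid onto the rack with about 25 N. A second, softer grip slipped off while lifting. The lid stayed in place on the rack both times, and a third grip, 1.5 mm deeper at 30 N with a slow lift, held all the way. I don't know why the 45 N grip misbehaved.

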